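Make up the kits for two power boards

TASK

Make up the kits for the two power boards from the parts in the stock tray: the filter board's kit (the tray with three pockets and the nearly square board) gets the large ring choke, the short capacitor and the film capacitor, and the output board's kit (the tray with two pockets and the long board) gets the tall capacitor and the heat sink. Stand each part upright in the pocket made for it, down on the pocket's floor, setting it down rather than dropping it. Leave the small choke in the stock, and do not disturb the pot of swabs and the solder reel.

Things in the scene. Friction and masses are not known exactly. Their poses are not given: they have to be found in the camera images.
- large_choke: Large ring choke lying flat: dark ferrite ring wound with copper in two halves, 46 mm across, 24 mm high, 20 mm hole, 100 g. Origin: centre of its underside, z up. Goes in the filter tray's large round pocket. Starts in the grey stock tray mid-bench (floor 3 mm, rim 10 mm above the bench), centres 75 mm or more apart.
- short_capacitor: Short electrolytic capacitor: upright dark can 30 mm in diameter, 32 mm high, two terminals standing 6 mm up from its top, 35 g. Origin: centre of its underside, z up. Goes in the filter tray's small round pocket. Starts in the grey stock tray mid-bench (floor 3 mm, rim 10 mm above the bench), centres 75 mm or more apart.
- film_capacitor: Film capacitor: blue-grey block 20 mm (its x) by 42 mm (its y), 34 mm high, two leads standing 8 mm up from its top, 50 g. Origin: centre of its underside, z up. Goes in the filter tray's rectangular pocket, long side along long side. Starts in the grey stock tray mid-bench (floor 3 mm, rim 10 mm above the bench), centres 75 mm or more apart.
- tall_capacitor: Tall electrolytic capacitor: upright dark can 35 mm in diameter, 55 mm high, two terminals standing 6 mm up from its top, 75 g. Origin: centre of its underside, z up. Goes in the output tray's round pocket. Starts in the grey stock tray mid-bench (floor 3 mm, rim 10 mm above the bench), centres 75 mm or more apart.
- heat_sink: Heat sink: aluminium, upright fins, 30 mm (its x, fin tip to fin tip) by 50 mm (its y), 40 mm high, 80 g; grips like a solid block. Origin: centre of its underside, z up. Goes in the output tray's rectangular pocket, long side along long side. Starts in the grey stock tray mid-bench (floor 3 mm, rim 10 mm above the bench), centres 75 mm or more apart.
- filter_tray: Fixed tray, black rim, grey insert, beside the stock, 186 (x) by 210 mm (y), top 12 mm high. Origin: centre of its underside, z up. Pockets 6 mm deep, floors 4 mm above the bench, centres (x, y) in its frame: large round, 66 mm across, (-42, 48); small round, 52 mm, (42, 48); rectangular, 44 (x) by 66 mm (y), (42, -48). The squarish green board at (-42, -48) stays; it is below 12 mm.
- output_tray: Fixed tray, black rim, grey insert, on the stock's other side, 176 (x) by 210 mm (y), top 12 mm high. Origin: centre of its underside, z up. Pockets 6 mm deep, floors 4 mm above the bench, centres (x, y) in its frame: round, 57 mm across, (34, 52); rectangular, 54 (x) by 76 mm (y), (34, -44). The long green board (44 by 170 mm) in the recess at (-48, 0) stays; all on it is below 12 mm.
- small_choke: Small ring choke, a spare that stays where it is: like the large one but 30 mm across and 16 mm high, 12 mm hole, 30 g. Origin: centre of its underside, z up. Starts in the grey stock tray mid-bench (floor 3 mm, rim 10 mm above the bench), centres 75 mm or more apart.
- swab_pot: Bystander beyond the trays, loose: bamboo pot 52 mm across, 68 mm high, with cotton swabs leaning in it, 121 mm high in all. Origin: centre of its underside, z up.
- solder_reel: Bystander beyond the trays, loose: reel of solder standing on its flange, grey with black flanges, 60 mm across, 44 mm high. Origin: centre of its underside, z up.

How it is judged:
By the outcome, as a careful person would: the job done as asked, in the order asked, and still so for the second after the job is handed in, with the robot touching nothing.
It also fails if it takes over 128 s, if anything falls off the work surface, if the arm or the gripper's body presses on something with over 40 N, if the wrist force passes 120 N, or if a joint passes its speed limit or range.

ROBOT

A 6-joint arm with a two-finger parallel gripper is mounted at the origin on the work surface. World frame = base frame: x ahead of the robot, y to its left, z up, the work surface at z = 0. Lengths are in m, angles in rad, forces in N, time in s.
With the tool pointing down it reaches from about 0.3 to 0.875 m from the base axis. Payload 6.4 kg.
Tool frame: the origin (TCP) lies at the very end of the fingers, on their centre line; the grasp point (between the pads) lies 19 mm behind it (ctrl.hold_point_z is the distance from the TCP to the grasp point, in m); y points along the fingers, x is the direction in which the jaws open and shut, and the axes are right-handed (so a half turn about y gives the same grasp; the last joint's range is limited). The gripper opens to 85 mm and grips with 20 to 120 N. Pads are 22 mm wide; open, the fingers measure 114 mm over their backs; the gripper's body (76 mm by 85 mm) begins 54 mm behind the grasp point. The pads swing forward as they close: fully open they stand 13 mm farther back than shut.
Start: joints at [1.108, 0.181, 1.607, -0, 1.354, -0.206], TCP at [0.146, 0.556, 0.231] pointing down, gripper open.
Joint ranges: [-2.99, 2.99], [-0.89, 2.07], [0.3, 2.58], [-1.14, 4.28], [0, 2.63], [-3.12, 3.12]. Speed limits (rad/s): [2.57, 2.57, 3.01, 3.14, 3.14, 3.14].

INTERFACE

Orientations are given as a unit quaternion [w, x, y, z].
In Python, from bench import ctrl, imaging gives the robot as it stands.
- The arm moves only by the shell command python3 -m jog 'ROWS'. ROWS is JSON, a list of rows, each a list of 3 entries, a list of its own where there are three numbers: the shift along the tool's x, y, z in cm, then the turn, a rotation vector about the tool's x, y, z in rad, then the finger opening in cm, from 0 to 8.54. A call has 1 to 12 rows; each row shifts and turns the pose as measured when the row begins, along the tool's axes as they then stand; what a row does not reach is not made up. A row lasts 1/12 s, in which the tool goes at most 41.7 mm and 7.16 degrees, less where a joint would pass 70% of its speed; a pose out of reach is approached as far as the arm can. A call is refused whole if a number of a shift passes 4.17 or a number of a turn 0.125, either way. A call with a gripper value outside its range is refused whole. The fingers move at their own pace and stop on an object; the grip force is fixed at half the most. Time passes only in rows, so rows that do not move let the fingers close. It gives the time, the measured TCP pose, the force and the opening at its end, in the units of the state.
- ctrl.get_obs(): the state, without advancing time (a new reading comes with each control period).
- imaging.camera(name): name is "scene" or "side" or "wrist"; returns a dict with "frame" (384x512x3 uint8, red, green, blue), "depth" (384x512 float32, m along the optical axis (not along the pixel's ray), 0 where there is no reading), "K" (3x3 intrinsics, pixels), "R" (3x3) and "t" (3): a world point X has camera coordinates R X + t. Camera axes: x right, y down, z forward; pixel columns grow to the right and rows downward; lengths in m; the calibration is good to about 2 mm. A picture is of the moment at which its call begins.
- ctrl.hand_in(): hands the job in, once; it reports no verdict.
The state is a dict: "time_s": time; "q": joint angles; "dq": joint speeds; "joint_efforts": joint torques, N m; "eef_pos": TCP position; "eef_rot": TCP orientation; "wrist_force": force on the tool from outside, world axes, zero at the start; "torque": the same for the moment, N m; "opening": opening from 0.0 (shut) to 1.0 (fully open).
Only numpy, scipy, OpenCV 4.12 (cv2) and the standard library are available. Lean on these libraries where they do the work, as an engineer would, in place of code of your own. Each camera call takes 0.05 s, during which the arm holds its last target. There are 200 camera calls.

## Working session

There is one attempt and no reset: what is moved stays moved. The work goes in short steps, Python scripts to look and compute and a shell command to move; the robot and the scene stay as the last step left them, time stands still between calls to the robot, and variables do not carry over. Pictures are saved under pics/ and viewed, about 12 in all and at most 16, crops included, and the job is handed in when it is done.

```bash
mkdir -p pics; ls
python3 - <<'E'
from bench import ctrl, imaging
import cv2,numpy as np
print(ctrl.get_obs(), ctrl.hold_point_z)
ims=[]
for n in("scene","side","wrist"):
    c=imaging.camera(n); np.savez(f"{n}0.npz",**c)
    cv2.imwrite(f"pics/{n}0.png",c["frame"][:,:,::-1]); C=-c["R"].T@c["t"]; print(n,C,c["R"].tolist(),c["K"][0,0])
E
```

```text
pics
{'time_s': 0.0, 'q': array([ 1.10769000e+00,  1.81507186e-01,  1.60800627e+00, -8.48231788e-06,
        1.35379006e+00, -2.06307004e-01]), 'dq': array([-5.99295519e-04, -6.65840599e-04, -1.06262449e-03,  2.33140390e-04,
        5.47174883e-05,  1.63177572e-03]), 'joint_efforts': array([-7.62113850e-04, -4.44884098e+01, -3.51328933e+01, -3.18606180e-04,
        9.36609576e-03,  7.40711300e-06]), 'eef_pos': array([0.14578222, 0.55564781, 0.23040402]), 'eef_rot': array([-0.5596409 ,  0.56017313,  0.43131762, -0.43240403]), 'wrist_force': array([ 0.38018399, -0.34974648,  0.38914542]), 'torque': array([-0.02618986,  0.03025945,  0.04228565]), 'opening': 0.9990887557543192} 0.0187
scene [ 1.2101938  -0.44008958  0.75020749] [[0.5910227890722135, 0.8064389468167491, 0.018662471818982545], [0.5585931800344678, -0.39247163452684036, -0.7307117593899876], [-0.5819499308499683, 0.4422920315232036, -0.6824309758757984]] 481.95849571736574
side [0.5128814  0.73417918 0.57539014] [[-0.9941649610224774, -0.10609224141539805, 0.019505552712822512], [-0.07858803883150574, 0.588485661181269, -0.8046791576377894], [0.07389147736913605, -0.801516726522598, -0.5933894055986378]] 362.1456194847636
wrist [0.08120606 0.5733504  0.37459902] [[0.25390560429305964, 0.9672277444679396, -0.001560269220631141], [0.9318271108628179, -0.24417955966908875, 0.26846708941854774], [0.25928783151091533, -0.06961919973164404, -0.9632875933277119]] 342.0375080089203
```

View pics/scene0.png

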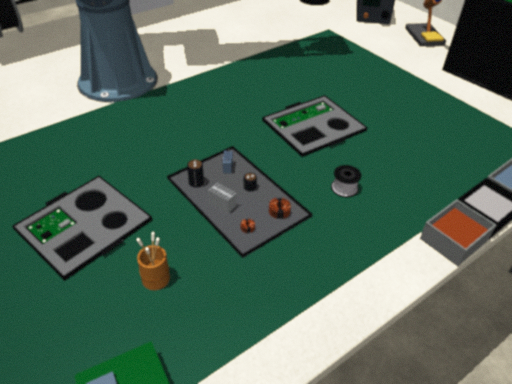

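View pics/side0.png

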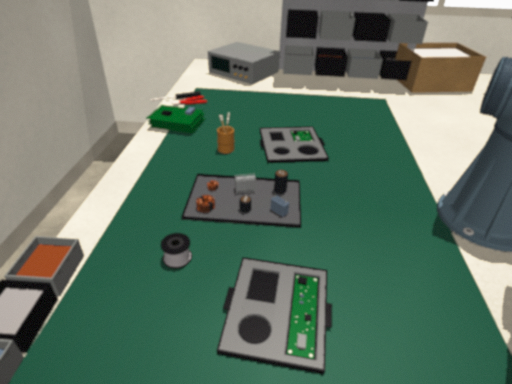

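The scene view shows the stock mid-image, with the filter tray on the left (85,225) and the output tray at (315,125). The side view shows the same layout with the output tray near (278,312). I'll measure the parts from their top faces and the trays from their dark pockets.

```bash
cat > h.py <<'E'
import numpy as np,cv2
from bench import ctrl,imaging
def world(c):
    v,u=np.mgrid[0:384,0:512]; d=c["depth"].astype(float)
    r=np.stack([u,v,np.ones_like(u)],-1)@np.linalg.inv(c["K"]).T
    P=(r*d[...,None]-c["t"])@c["R"]; P[d==0]=np.nan; return P
def plane(c,uv,z):
    uv=np.asarray(uv,float).reshape(-1,2); C=-c["R"].T@c["t"]
    r=np.c_[uv,np.ones(len(uv))]@np.linalg.inv(c["K"]).T@c["R"]
    return (C+r*((z-C[2])/r[:,2])[:,None])[:,:2]
def proj(c,X):
    p=(np.atleast_2d(X)@c["R"].T+c["t"])@c["K"].T; return p[:,:2]/p[:,2:]
E
python3 - <<'E'
from h import *
for n in("scene","side"):
    c=dict(np.load(n+"0.npz")); P=world(c); f=c["frame"].astype(int)
    hsv=cv2.cvtColor(c["frame"],cv2.COLOR_RGB2HSV)
    x,y,z=P[...,0],P[...,1],P[...,2]
    ws=(x>0.2)&(x<0.95)&(abs(y)<.6)
    print(n,"bench z",np.nanmedian(z[ws&(z<.005)]))
    m=(ws&(z>.014)&(z<.15)).astype(np.uint8)
    k,L,s,ce=cv2.connectedComponentsWithStats(m)
    for i in range(1,k):
        if s[i,4]<25: continue
        Q=P[L==i]; top=np.percentile(Q[:,2],90)
        T=Q[abs(Q[:,2]-top)<.004]
        print(s[i],"n",len(T),"med top z %.3f max %.3f"%(top,Q[:,2].max()),"bbox",Q.min(0).round(3)[:2],Q.max(0).round(3)[:2],
          "rect",[np.round(a,3) for a in cv2.minAreaRect((T[:,:2]).astype(np.float32))],"col",c["frame"][L==i].mean(0).round())
    # dark pockets
    v=hsv[...,2]; print("tray/pockets")
    dk=(ws&(v<40)&(z<.012)).astype(np.uint8); dk=cv2.erode(dk,np.ones((1,1),np.uint8))
    k,L,s,ce=cv2.connectedComponentsWithStats(dk,connectivity=4)
    for i in range(1,k):
        if s[i,4]<60: continue
        cn=cv2.findContours((L==i).astype(np.uint8),0,1)[0][0][:,0,:]
        W=plane(c,cn,.004); print(s[i],"px",ce[i].round(1),"rect",[np.round(a,3) for a in cv2.minAreaRect((W*1000).astype(np.float32))],"z",np.nanmedian(z[L==i]).round(4))
E
```

```text
scene bench z 0.0019931128947660425
[223 151  10  21 179] n 104 med top z 0.040 max 0.043 bbox [0.485 0.02 ] [0.527 0.061] rect [array([0.505, 0.04 ]), array([0.018, 0.044]), np.float64(55.034)] col [ 73.  86. 101.]
[ 421  159   91   88 2571] n 529 med top z 0.051 max 0.055 bbox [0.896 0.235] [0.95  0.565] rect [array([0.927, 0.397]), array([0.051, 0.323]), np.float64(2.015)] col [113.  96.  88.]
[187 160  17  25 358] n 130 med top z 0.061 max 0.066 bbox [ 0.457 -0.066] [ 0.526 -0.001] rect [array([ 0.507, -0.048]), array([0.032, 0.034]), np.float64(76.898)] col [45. 40. 35.]
[334 165  28  28 605] n 399 med top z 0.047 max 0.049 bbox [0.682 0.187] [0.744 0.249] rect [array([0.713, 0.218]), array([0.059, 0.062]), np.float64(32.189)] col [50. 51. 51.]
[243 173  14  16 192] n 94 med top z 0.038 max 0.045 bbox [0.577 0.027] [0.606 0.057] rect [array([0.59 , 0.043]), array([0.028, 0.026]), np.float64(89.932)] col [56. 49. 44.]
[209 183  27  28 476] n 194 med top z 0.045 max 0.048 bbox [ 0.571 -0.06 ] [ 0.629 -0.017] rect [array([ 0.6  , -0.038]), array([0.051, 0.032]), np.float64(17.335)]
[... 4013 characters left out ...]
-271.159]), array([52.926, 37.351]), np.float64(8.053)] z 0.0065
[268 159  60   4  90] px [299.5 160.2] rect [array([ 460.645, -205.297]), array([180.321,   9.167]), np.float64(11.759)] z 0.0071
[182 216 118  11 225] px [240.9 221.7] rect [array([597.297,  92.356]), array([280.628,   9.131]), np.float64(0.795)] z 0.0067
[249 271  28  30 560] px [262.7 284.8] rect [array([528.005, 272.198]), array([65.487, 46.772]), np.float64(85.51)] z 0.0058
[ 20 326  20  26  76] px [ 29.9 341.1] rect [array([907.62 , 431.131]), array([46.396, 11.789]), np.float64(88.547)] z 0.0088
[218 351 106  23 325] px [270.  362.2] rect [array([504.977, 425.545]), array([  6.029, 172.12 ]), np.float64(85.412)] z 0.0062
```

Heights and sizes agree with the given values: tops read about 2 mm high in both views, and ring, cans and blocks are the right size. The two views agree to about 2 mm. The pockets fit tray yaws of about 11.6° (filter) and -4.6° (output). Next is a helper that turns targets into tool-axis shifts.

```bash
cat > plan.py <<'E'
# usage: plan.py x y z [jaw_deg]  (mm) -> turn (rad, tool axes) then shift (cm, tool axes after the turn)
import sys,numpy as np
from scipy.spatial.transform import Rotation as Ro
from bench import ctrl
o=ctrl.get_obs(); w,x,y,z=o["eef_rot"]; R=Ro.from_quat([x,y,z,w]); M=R.as_matrix()
a=list(map(float,sys.argv[1:])); cur=np.degrees(np.arctan2(M[1,0],M[0,0]))
jaw=cur if len(a)<4 else cur+(a[3]-cur+90)%180-90
c,s=np.cos(np.radians(jaw)),np.sin(np.radians(jaw))
G=np.array([[c,s,0],[s,-c,0],[0,0,-1.]])
print("t %.2f pos %s jaw %.1f tiltz %s open %.3f F %s q6 %.2f"%(o["time_s"],(o["eef_pos"]*1000).round(1),cur,M[:,2].round(4),o["opening"],o["wrist_force"].round(1),o["q"][5]))
print("turn",Ro.from_matrix(M.T@G).as_rotvec().round(4),"shift cm (after turn)",(G.T@(np.array(a[:3])/1000-o["eef_pos"])*100).round(2))
E
for t in "688 48 100 60" "688 48 100 0" "427 -264 100 60" "590 44 100 90" "506 41 100 51" ; do python3 plan.py $t; done
```

```text
t 0.15 pos [145.8 555.8 230.6] jaw 75.3 tiltz [-9.672e-01  2.540e-01  3.000e-04] open 0.998 F [-0.  -1.2  0.1] q6 -0.21
turn [-1.5607  0.2105  0.2084] shift cm (after turn) [-16.87  72.34  13.06]
t 0.15 pos [145.8 555.8 230.6] jaw 75.3 tiltz [-9.672e-01  2.540e-01  3.000e-04] open 0.998 F [-0.  -1.2  0.1] q6 -0.21
turn [-1.3192  1.0189  1.0169] shift cm (after turn) [54.22 50.78 13.06]
t 0.15 pos [145.8 555.8 230.6] jaw 75.3 tiltz [-9.672e-01  2.540e-01  3.000e-04] open 0.998 F [-0.  -1.2  0.1] q6 -0.21
turn [-1.5607  0.2105  0.2084] shift cm (after turn) [-56.94  65.34  13.06]
t 0.15 pos [145.8 555.8 230.6] jaw 75.3 tiltz [-9.672e-01  2.540e-01  3.000e-04] open 0.998 F [-0.  -1.2  0.1] q6 -0.21
turn [-1.5618 -0.2006 -0.2026] shift cm (after turn) [-51.18  44.42  13.06]
t 0.15 pos [145.8 555.8 230.6] jaw 75.3 tiltz [-9.672e-01  2.540e-01  3.000e-04] open 0.998 F [-0.  -1.2  0.1] q6 -0.21
turn [-1.5451  0.3336  0.3314] shift cm (after turn) [-17.34  60.39  13.06]
```

The tool's y axis is the approach direction, not z, so I'm fixing the helper.

```bash
sed -i 's/^G=.*/G=np.array([[c,0,-s],[s,0,c],[0,-1.,0]])/; s/M\[:,2\]/M[:,1]/; s/tiltz/approach/' plan.py
for t in "688 48 110 60" "688 48 110 90"; do python3 plan.py $t; done
```

```text
t 0.15 pos [145.8 555.8 230.6] jaw 75.3 approach [-6.0e-04 -1.2e-03 -1.0e+00] open 0.998 F [-0.  -1.2  0.1] q6 -0.21
turn [-1.000e-04  2.668e-01 -1.300e-03] shift cm (after turn) [-16.87  12.06 -72.34]
t 0.15 pos [145.8 555.8 230.6] jaw 75.3 approach [-6.0e-04 -1.2e-03 -1.0e+00] open 0.998 F [-0.  -1.2  0.1] q6 -0.21
turn [-0.0004 -0.2568 -0.0013] shift cm (after turn) [-50.78  12.06 -54.22]
```

```bash
python3 -m jog '[[[0,0,0],[0,0.089,0],8.5],[[0,0,0],[0,0.089,0],8.5],[[0,0,0],[0,0.089,0],8.5],[[-0.93,0.2,-4],[0,0,0],8.5],[[-0.93,0.2,-4],[0,0,0],8.5],[[-0.93,0.2,-4],[0,0,0],8.5],[[-0.93,0.2,-4],[0,0,0],8.5],[[-0.93,0.2,-4],[0,0,0],8.5],[[-0.93,0.2,-4],[0,0,0],8.5],[[-0.93,0.2,-4],[0,0,0],8.5],[[-0.93,0.2,-4],[0,0,0],8.5],[[-0.93,0.2,-4],[0,0,0],8.5]]'; python3 plan.py 688 48 110 60
```

```text
time_s: 1.15
eef_pos: [0.4114, 0.2977, 0.2089]
eef_rot: [0.613, -0.612, -0.352, 0.355]
wrist_force: [0.4, 0.2, 0.3]
opening: 0.996
t 1.15 pos [411.4 297.7 208.9] jaw 60.0 approach [-0.0044 -0.0017 -1.    ] open 0.996 F [0.4 0.2 0.3] q6 -0.66
turn [-0.0029  0.0006 -0.0036] shift cm (after turn) [ -7.8    9.89 -36.44]
```

```bash
python3 -m jog '[[[-0.8,0.5,-3.8],[0,0,0],7],[[-0.8,0.5,-3.8],[0,0,0],7],[[-0.8,0.5,-3.8],[0,0,0],7],[[-0.8,0.5,-3.8],[0,0,0],7],[[-0.8,0.5,-3.8],[0,0,0],7],[[-0.8,0.5,-3.8],[0,0,0],7],[[-0.8,0.5,-3.8],[0,0,0],7],[[-0.8,0.5,-3.8],[0,0,0],7],[[-0.8,0.5,-3.8],[0,0,0],7],[[-0.6,0.5,-2.2],[-0.003,0,-0.003],7],[[0,0,0],[0,0,0],7]]'; python3 plan.py 688 48 50 60
python3 - <<'E'
from h import *
c=imaging.camera("wrist"); np.savez("w1.npz",**c); f=c["frame"].copy()
for X in ([.688,.048,.027],[.59,.044,.035],[.6,-.038,.043],[.687,-.035,.019]):
    p=proj(c,X)[0]; cv2.circle(f,tuple(int(a) for a in p),4,(255,255,0),1)
cv2.imwrite("pics/w1.png",f[:,:,::-1])
E
```

```text
time_s: 2.07
eef_pos: [0.7013, 0.0247, 0.1514]
eef_rot: [-0.614, 0.614, 0.35, -0.352]
wrist_force: [-1.3, -0.4, -0.5]
opening: 0.817
t 2.07 pos [701.3  24.7 151.4] jaw 59.5 approach [-0.0017 -0.001  -1.    ] open 0.817 F [-1.3 -0.4 -0.5] q6 -1.17
turn [-0.001  -0.0079 -0.0017] shift cm (after turn) [ 1.36 10.14  2.32]
```

View pics/w1.png

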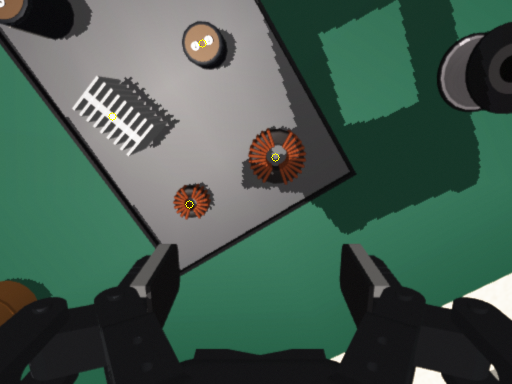

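The wrist view shows the projected marks on the choke (275,157), short capacitor (202,44), heat sink (112,117) and small choke (190,204) within about 1 mm. Descending on the choke.

```bash
python3 -m jog '[[[1.36,2,2.32],[-0.001,-0.008,-0.002],7],[[0,3,0],[0,0,0],7],[[0,3,0],[0,0,0],7],[[0,3,0],[0,0,0],7],[[0,0,0],[0,0,0],7]]'; python3 plan.py 688 48 10 60
```

```text
time_s: 2.53
eef_pos: [0.6852, 0.0547, 0.0414]
eef_rot: [0.612, -0.612, -0.355, 0.353]
wrist_force: [-1.8, 1.2, -1.1]
opening: 0.822
t 2.53 pos [685.2  54.7  41.4] jaw 60.1 approach [ 0.0021  0.0025 -1.    ] open 0.822 F [-1.8  1.2 -1.1] q6 -1.14
turn [0.0006 0.0019 0.0032] shift cm (after turn) [-0.44  3.14 -0.58]
```

```bash
python3 -m jog '[[[-0.4,0,-0.55],[0,0,0.003],7],[[0,0,0],[0,0,0],7],[[0,0,0],[0,0,0],7]]'; python3 plan.py 688 48 9 60
```

```text
time_s: 2.78
eef_pos: [0.6869, 0.0509, 0.0436]
eef_rot: [0.612, -0.611, -0.355, 0.355]
wrist_force: [0.5, 0.1, 0.4]
opening: 0.821
t 2.78 pos [686.9  50.9  43.6] jaw 60.3 approach [-9.e-04  1.e-04 -1.e+00] open 0.821 F [0.5 0.1 0.4] q6 -1.15
turn [-0.0009  0.0052 -0.0004] shift cm (after turn) [-0.2   3.46 -0.24]
```

```bash
python3 -m jog '[[[-0.25,1.5,-0.3],[0,0.005,0],7],[[0,1.5,0],[0,0,0],7],[[0,0.4,0],[0,0,0],7],[[0,0,0],[0,0,0],7],[[0,0,0],[0,0,0],7]]'; python3 plan.py 688 48 9 60
```

```text
time_s: 3.2
eef_pos: [0.6927, 0.0463, 0.0127]
eef_rot: [-0.611, 0.614, 0.356, -0.351]
wrist_force: [0.2, 0.4, -0.8]
opening: 0.823
t 3.20 pos [692.7  46.3  12.7] jaw 60.0 approach [ 9.e-03 -8.e-04 -1.e+00] open 0.823 F [ 0.2  0.4 -0.8] q6 -1.15
turn [ 0.0082 -0.0009  0.0038] shift cm (after turn) [-0.08  0.37  0.49]
```

```bash
python3 -m jog '[[[0,0.2,0.25],[0.008,0,0.004],7],[[0,0,0],[0,0,0],7],[[0,0,0],[0,0,0],7]]'; python3 plan.py 688 48 9 60
```

```text
time_s: 3.45
eef_pos: [0.6905, 0.0474, 0.0107]
eef_rot: [0.613, -0.613, -0.353, 0.353]
wrist_force: [-0.6, 0.5, -0.3]
opening: 0.821
t 3.45 pos [690.5  47.4  10.7] jaw 59.9 approach [-9.e-04 -2.e-04 -1.e+00] open 0.821 F [-0.6  0.5 -0.3] q6 -1.15
turn [-0.0007 -0.0013 -0.0006] shift cm (after turn) [-0.07  0.17  0.24]
```

```bash
python3 -m jog '[[[-0.07,0.15,0.22],[0,0,0],7],[[0,0,0],[0,0,0],3],[[0,0,0],[0,0,0],3],[[0,0,0],[0,0,0],3],[[0,0,0],[0,0,0],3],[[0,0,0],[0,0,0],3],[[0,0,0],[0,0,0],3],[[0,0,0],[0,0,0],3]]'; python3 plan.py 688 48 9 60
```

```text
time_s: 4.12
eef_pos: [0.6886, 0.0482, 0.0102]
eef_rot: [-0.612, 0.613, 0.353, -0.353]
wrist_force: [-0.4, 0.6, 1.0]
opening: 0.513
t 4.12 pos [688.6  48.2  10.2] jaw 59.9 approach [ 8.e-04 -4.e-04 -1.e+00] open 0.513 F [-0.4  0.6  1. ] q6 -1.15
turn [ 0.0009 -0.0009  0.0001] shift cm (after turn) [-0.04  0.12  0.04]
```

```bash
python3 -m jog '[[[0,-1,0],[0,0,0],3],[[0,-2.5,0],[0,0,0],3],[[0,-3,0],[0,0,0],3],[[0,-3,0],[0,0,0],3],[[0,0,0],[0,0,0],3]]'; python3 plan.py 427 -264 100 60
```

```text
time_s: 4.53
eef_pos: [0.6855, 0.0485, 0.1067]
eef_rot: [0.614, -0.611, -0.351, 0.356]
wrist_force: [0.2, -0.0, -0.2]
opening: 0.514
t 4.53 pos [685.5  48.5 106.7] jaw 59.9 approach [-7.9e-03  6.0e-04 -1.0e+00] open 0.514 F [ 0.2 -0.  -0.2] q6 -1.15
turn [-0.0071 -0.0011 -0.0034] shift cm (after turn) [-39.99   0.67   6.77]
```

```bash
python3 -m jog '[[[-2,0,0.3],[0,0,0],3],[[-3.8,0,0.6],[-0.007,0,-0.003],3],[[-3.8,0,0.65],[0,0,0],3],[[-3.8,0,0.65],[0,0,0],3],[[-3.8,0,0.65],[0,0,0],3],[[-3.8,0,0.65],[0,0,0],3],[[-3.8,0,0.65],[0,0,0],3],[[-3.8,0,0.65],[0,0,0],3],[[-3.8,0,0.65],[0,0,0],3],[[-3.8,0,0.65],[0,0,0],3],[[-2,0,0.3],[0,0,0],3],[[0,0,0],[0,0,0],3]]'; python3 plan.py 427 -264 60 60
python3 - <<'E'
from h import *
c=imaging.camera("wrist"); np.savez("w2.npz",**c); f=c["frame"].copy()
a=np.radians(11.6); 
for l in ([-42,48],[42,48],[42,-48]):
    x=.478+(np.cos(a)*l[0]-np.sin(a)*l[1])/1e3; y=-.303+(np.sin(a)*l[0]+np.cos(a)*l[1])/1e3
    p=proj(c,[x,y,.004])[0]; cv2.circle(f,tuple(int(v) for v in p),4,(255,255,0),1)
cv2.imwrite("pics/w2.png",f[:,:,::-1])
E
```

```text
time_s: 5.53
eef_pos: [0.4319, -0.26, 0.1124]
eef_rot: [-0.607, 0.615, 0.359, -0.352]
wrist_force: [0.0, 0.3, -1.1]
opening: 0.509
t 5.53 pos [ 431.9 -260.   112.4] jaw 60.4 approach [ 0.0143 -0.0043 -0.9999] open 0.509 F [ 0.   0.3 -1.1] q6 -1.84
turn [0.0146 0.0065 0.0034] shift cm (after turn) [-0.59  5.24  0.23]
```

View pics/w2.png

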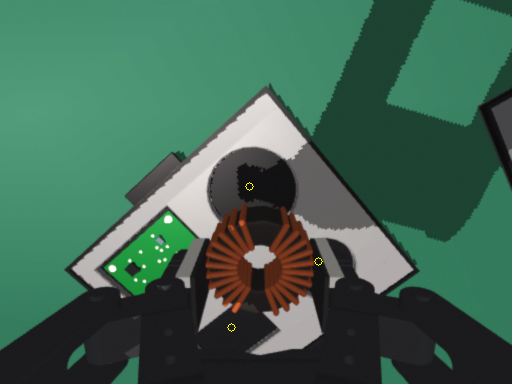

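The choke is held level, and the predicted pocket centre (249,186) falls on the round pocket seen at (252,188), about 1 mm off. Lowering.

```bash
python3 -m jog '[[[-0.5,1,0.2],[0.014,0.006,0.003],3],[[0,2,0],[0,0,0],3],[[0,2,0],[0,0,0],3],[[0,1.6,0],[0,0,0],3],[[0,0.5,0],[0,0,0],3],[[0,0,0],[0,0,0],3],[[0,0,0],[0,0,0],3],[[0,0,0],[0,0,0],3]]'; python3 plan.py 427 -264 11.2 60
```

```text
time_s: 6.25
eef_pos: [0.4324, -0.2579, 0.0374]
eef_rot: [0.612, -0.611, -0.355, 0.355]
wrist_force: [0.2, -0.2, -0.7]
opening: 0.511
t 6.25 pos [ 432.4 -257.9   37.4] jaw 60.3 approach [-8.e-04  2.e-03 -1.e+00] open 0.511 F [ 0.2 -0.2 -0.7] q6 -1.83
turn [-0.0016  0.0057  0.0013] shift cm (after turn) [-0.8   2.62  0.16]
```

```bash
python3 -m jog '[[[-0.8,0,0.15],[-0.001,0.005,0.001],3],[[0,0.9,0],[0,0,0],3],[[0,0.6,0],[0,0,0],3],[[0,0,0],[0,0,0],3],[[0,0,0],[0,0,0],3],[[0,0,0],[0,0,0],3]]'; python3 plan.py 427 -264 11.2 60
```

```text
time_s: 6.75
eef_pos: [0.4286, -0.2663, 0.0238]
eef_rot: [-0.61, 0.614, 0.354, -0.353]
wrist_force: [0.4, 0.3, -1.7]
opening: 0.514
t 6.75 pos [ 428.6 -266.3   23.8] jaw 60.0 approach [ 0.0036 -0.0037 -1.    ] open 0.514 F [ 0.4  0.3 -1.7] q6 -1.84
turn [ 0.005   0.0007 -0.0014] shift cm (after turn) [0.12 1.26 0.25]
```

```bash
python3 -m jog '[[[0.1,0.6,0.15],[0.005,0,-0.001],3],[[0,0.3,0],[0,0,0],3],[[0,0,0],[0,0,0],3],[[0,0,0],[0,0,0],3],[[0,0,0],[0,0,0],3]]'; python3 plan.py 427 -264 11.2 60
```

```text
time_s: 7.17
eef_pos: [0.4278, -0.2647, 0.014]
eef_rot: [0.612, -0.612, -0.354, 0.354]
wrist_force: [0.3, 1.3, -2.1]
opening: 0.512
t 7.17 pos [ 427.8 -264.7   14. ] jaw 60.0 approach [-5.e-04 -1.e-04 -1.e+00] open 0.512 F [ 0.3  1.3 -2.1] q6 -1.84
turn [-0.0003  0.0006 -0.0003] shift cm (after turn) [0.02 0.28 0.11]
```

```bash
python3 -m jog '[[[0,0.2,0],[0,0,0],3],[[0,0,0],[0,0,0],3],[[0,0.1,0],[0,0,0],3],[[0,0,0],[0,0,0],3],[[0,0,0],[0,0,0],3]]'; python3 plan.py 427 -264 11.2 60
```

```text
time_s: 7.58
eef_pos: [0.4283, -0.265, 0.0112]
eef_rot: [-0.612, 0.613, 0.354, -0.354]
wrist_force: [1.0, 1.2, -1.6]
opening: 0.517
t 7.58 pos [ 428.3 -265.    11.2] jaw 60.0 approach [ 3.e-04 -9.e-04 -1.e+00] open 0.517 F [ 1.   1.2 -1.6] q6 -1.84
turn [ 0.0007  0.0007 -0.0006] shift cm (after turn) [0.02 0.   0.16]
```

```bash
python3 -m jog '[[[0,0.08,0],[0,0,0],3],[[0,0,0],[0,0,0],3],[[0,0,0],[0,0,0],3]]'; python3 -m jog '[[[0,0.08,0],[0,0,0],3],[[0,0,0],[0,0,0],3],[[0,0,0],[0,0,0],3]]'
```

```text
time_s: 7.83
eef_pos: [0.4285, -0.2652, 0.0114]
eef_rot: [-0.612, 0.613, 0.354, -0.354]
wrist_force: [-0.9, -0.4, -1.5]
opening: 0.511
time_s: 8.08
eef_pos: [0.4288, -0.2654, 0.0112]
eef_rot: [-0.612, 0.613, 0.354, -0.354]
wrist_force: [0.7, 0.5, -1.3]
opening: 0.515
```

```bash
python3 -m jog '[[[0,0.15,0],[0,0,0],3],[[0,0.15,0],[0,0,0],3]]'; python3 -m jog '[[[0,0.15,0],[0,0,0],3]]'
```

```text
time_s: 8.25
eef_pos: [0.4289, -0.2655, 0.011]
eef_rot: [-0.612, 0.612, 0.354, -0.354]
wrist_force: [-8.2, 6.4, 23.9]
opening: 0.509
time_s: 8.33
eef_pos: [0.4288, -0.2654, 0.011]
eef_rot: [0.612, -0.612, -0.354, 0.355]
wrist_force: [-6.7, 5.3, 20.0]
opening: 0.515
```

Contact is confirmed: z stopped at 11.0 and the force rose to about 20 N. Releasing and rising.

```bash
python3 -m jog '[[[0,-0.05,0],[0,0,0],3],[[0,0,0],[0,0,0],5.6],[[0,0,0],[0,0,0],5.6],[[0,0,0],[0,0,0],5.6],[[0,-1,0],[0,0,0],5.6],[[0,-2.5,0],[0,0,0],5.6],[[0,-3,0],[0,0,0],5.6],[[0,-3,0],[0,0,0],5.6],[[0,0,0],[0,0,0],5.6]]'; python3 plan.py 590 44 110 60
```

```text
time_s: 9.08
eef_pos: [0.4275, -0.2641, 0.1097]
eef_rot: [0.614, -0.61, -0.353, 0.355]
wrist_force: [0.5, -1.3, 0.1]
opening: 0.653
t 9.08 pos [ 427.5 -264.1  109.7] jaw 60.1 approach [-0.0054  0.0039 -1.    ] open 0.653 F [ 0.5 -1.3  0.1] q6 -1.84
turn [-0.0066  0.0014  0.0007] shift cm (after turn) [ 3.481e+01 -3.000e-02  1.330e+00]
```

```bash
python3 -m jog '[[[2,0,0.1],[-0.006,0,0],5.6],[[3.9,0,0.15],[0,0,0],5.6],[[3.9,0,0.15],[0,0,0],5.6],[[3.9,0,0.15],[0,0,0],5.6],[[3.9,0,0.15],[0,0,0],5.6],[[3.9,0,0.15],[0,0,0],5.2],[[3.9,0,0.15],[0,0,0],5.2],[[3.9,0,0.15],[0,0,0],5.2],[[3.9,0,0.15],[0,0,0],5.2],[[1.6,0,0],[0,0,0],5.2],[[0,0,0],[0,0,0],5.2],[[0,0,0],[0,0,0],5.2]]'; python3 plan.py 590 44 60 60
```

```text
time_s: 10.08
eef_pos: [0.6008, 0.0547, 0.1172]
eef_rot: [-0.608, 0.618, 0.355, -0.35]
wrist_force: [0.1, -0.1, -0.0]
opening: 0.606
t 10.08 pos [600.8  54.7 117.2] jaw 59.8 approach [ 0.013  -0.0076 -0.9999] open 0.606 F [ 0.1 -0.1 -0. ] q6 -1.14
turn [ 0.0151 -0.0036 -0.0001] shift cm (after turn) [-1.47  5.72  0.4 ]
```

```bash
python3 -m jog '[[[-1.45,1.5,0.4],[0.015,-0.003,0],5.2],[[0,2,0],[0,0,0],5.2],[[0,2,0],[0,0,0],5.2],[[0,0,0],[0,0,0],5.2],[[0,0,0],[0,0,0],5.2],[[0,0,0],[0,0,0],5.2]]'; python3 plan.py 590 44 14 60
```

```text
time_s: 10.58
eef_pos: [0.5882, 0.0378, 0.0627]
eef_rot: [-0.613, 0.614, 0.352, -0.352]
wrist_force: [0.5, 1.0, 0.6]
opening: 0.611
t 10.58 pos [588.2  37.8  62.7] jaw 59.7 approach [-0.     -0.0014 -1.    ] open 0.611 F [0.5 1.  0.6] q6 -1.18
turn [ 0.0006 -0.0045 -0.0012] shift cm (after turn) [0.63 4.87 0.16]
```

```bash
python3 -m jog '[[[0.6,0,0.15],[0,-0.004,-0.001],5.2],[[0,0,0],[0,0,0],5.2],[[0,1.5,0],[0,0,0],5.2],[[0,1.5,0],[0,0,0],5.2],[[0,1,0],[0,0,0],5.2],[[0,0.5,0],[0,0,0],5.2],[[0,0,0],[0,0,0],5.2],[[0,0,0],[0,0,0],5.2],[[0,0,0],[0,0,0],5.2]]'; python3 plan.py 590 44 14 60
```

```text
time_s: 11.33
eef_pos: [0.5968, 0.0431, 0.0251]
eef_rot: [-0.609, 0.616, 0.358, -0.349]
wrist_force: [-0.4, -0.8, -0.9]
opening: 0.608
t 11.33 pos [596.8  43.1  25.1] jaw 60.0 approach [ 0.0146 -0.0022 -0.9999] open 0.608 F [-0.4 -0.8 -0.9] q6 -1.17
turn [ 0.0137 -0.0003  0.0053] shift cm (after turn) [-0.26  1.11  0.63]
```

```bash
python3 -m jog '[[[-0.25,0.4,0.5],[0.013,0,0.005],5.2],[[0,0.3,0],[0,0,0],5.2],[[0,0.3,0],[0,0,0],5.2],[[0,0,0],[0,0,0],5.2],[[0,0,0],[0,0,0],5.2]]'; python3 plan.py 590 44 14 60
```

```text
time_s: 11.75
eef_pos: [0.592, 0.0434, 0.016]
eef_rot: [-0.612, 0.613, 0.354, -0.353]
wrist_force: [-0.2, -0.0, -0.8]
opening: 0.61
t 11.75 pos [592.   43.4  16. ] jaw 60.0 approach [ 2.4e-03 -3.0e-04 -1.0e+00] open 0.610 F [-0.2 -0.  -0.8] q6 -1.17
turn [ 0.0022 -0.0001  0.001 ] shift cm (after turn) [-0.05  0.2   0.2 ]
```

```bash
python3 -m jog '[[[-0.05,0.15,0.2],[0.002,0,0.001],5.2],[[0,0,0],[0,0,0],1.5],[[0,0,0],[0,0,0],1.5],[[0,0,0],[0,0,0],1.5],[[0,0,0],[0,0,0],1.5],[[0,0,0],[0,0,0],1.5],[[0,0,0],[0,0,0],1.5],[[0,0,0],[0,0,0],1.5]]'; python3 plan.py 590 44 14 60; python3 -m jog '[[[0,-1,0],[0,0,0],1.5],[[0,-2.5,0],[0,0,0],1.5],[[0,-3,0],[0,0,0],1.5],[[0,-3,0],[0,0,0],1.5],[[0,0,0],[0,0,0],1.5],[[0,0,0],[0,0,0],1.5]]'; python3 plan.py 509.5 -247.5 110 60
```

```text
time_s: 12.42
eef_pos: [0.5902, 0.044, 0.0148]
eef_rot: [-0.612, 0.613, 0.354, -0.353]
wrist_force: [0.1, -0.2, -0.2]
opening: 0.313
t 12.42 pos [590.2  44.   14.8] jaw 60.0 approach [ 7.e-04 -2.e-04 -1.e+00] open 0.313 F [ 0.1 -0.2 -0.2] q6 -1.17
turn [ 0.0007 -0.0001  0.0002] shift cm (after turn) [-0.01  0.08  0.02]
time_s: 12.92
eef_pos: [0.5882, 0.0442, 0.1145]
eef_rot: [0.613, -0.612, -0.352, 0.355]
wrist_force: [-0.0, 0.1, -0.7]
opening: 0.318
t 12.92 pos [588.2  44.2 114.5] jaw 60.0 approach [-4.1e-03  4.0e-04 -1.0e+00] open 0.318 F [-0.   0.1 -0.7] q6 -1.17
turn [-0.0037 -0.0002 -0.0017] shift cm (after turn) [-29.2    0.45  -7.77]
```

```bash
python3 -m jog '[[[-2,0,-0.5],[-0.003,0,-0.001],1.5],[[-3.6,0,-1],[0,0,0],1.5],[[-3.6,0,-1],[0,0,0],1.5],[[-3.6,0,-1],[0,0,0],1.5],[[-3.6,0,-1],[0,0,0],1.5],[[-3.6,0,-1],[0,0,0],1.5],[[-3.6,0,-1],[0,0,0],1.5],[[-3.6,0,-1],[0,0,0],1.5],[[-2,0,-0.5],[0,0,0],1.5],[[0,0,0],[0,0,0],1.5],[[0,0,0],[0,0,0],1.5]]'; python3 plan.py 509.5 -247.5 60 60
```

```text
time_s: 13.83
eef_pos: [0.507, -0.2589, 0.1124]
eef_rot: [0.612, -0.611, -0.355, 0.355]
wrist_force: [0.1, 0.3, -0.1]
opening: 0.313
t 13.83 pos [ 507.  -258.9  112.4] jaw 60.3 approach [-7.0e-04  2.4e-03 -1.0e+00] open 0.313 F [ 0.1  0.3 -0.1] q6 -1.73
turn [-0.0018  0.0046  0.0017] shift cm (after turn) [1.11 5.24 0.35]
```

```bash
python3 -m jog '[[[1.1,0,0.3],[-0.001,0.004,0.001],1.5],[[0,2,0],[0,0,0],1.5],[[0,2,0],[0,0,0],1.5],[[0,1.5,0],[0,0,0],1.5],[[0,1,0],[0,0,0],1.5],[[0,0,0],[0,0,0],1.5],[[0,0,0],[0,0,0],1.5],[[0,0,0],[0,0,0],1.5]]'; python3 plan.py 509.5 -247.5 15.8 60
```

```text
time_s: 14.5
eef_pos: [0.5126, -0.2342, 0.0446]
eef_rot: [0.613, -0.609, -0.357, 0.356]
wrist_force: [0.8, -0.7, -0.1]
opening: 0.312
t 14.50 pos [ 512.6 -234.2   44.6] jaw 60.5 approach [-0.0014  0.0051 -1.    ] open 0.312 F [ 0.8 -0.7 -0.1] q6 -1.70
turn [-0.0037  0.0082  0.0038] shift cm (after turn) [-1.31  2.88 -0.4 ]
```

```bash
python3 -m jog '[[[-1.2,0,-0.4],[-0.003,0.008,0.003],1.5],[[0,0,0],[0,0,0],1.5],[[0,0,0],[0,0,0],1.5],[[0,0.8,0],[0,0,0],1.5],[[0,0.6,0],[0,0,0],1.5],[[0,0,0],[0,0,0],1.5],[[0,0,0],[0,0,0],1.5]]'; python3 plan.py 509.5 -247.5 15.8 60
```

```text
time_s: 15.08
eef_pos: [0.5124, -0.2498, 0.0331]
eef_rot: [-0.61, 0.615, 0.354, -0.352]
wrist_force: [0.3, 0.4, -0.4]
opening: 0.314
t 15.08 pos [ 512.4 -249.8   33.1] jaw 59.9 approach [ 0.0056 -0.0039 -1.    ] open 0.314 F [ 0.3  0.4 -0.4] q6 -1.71
turn [ 0.0068 -0.0012 -0.0005] shift cm (after turn) [0.06 1.73 0.37]
```

```bash
python3 -m jog '[[[0.05,0.5,0.3],[0.006,-0.001,0],1.5],[[0,0.5,0],[0,0,0],1.5],[[0,0.3,0],[0,0,0],1.5],[[0,0,0],[0,0,0],1.5],[[0,0,0],[0,0,0],1.5],[[0,0,0],[0,0,0],1.5]]'; python3 plan.py 509.5 -247.5 15.8 60
```

```text
time_s: 15.58
eef_pos: [0.5091, -0.2471, 0.0177]
eef_rot: [0.613, -0.612, -0.353, 0.354]
wrist_force: [-0.4, -0.0, -0.2]
opening: 0.316
t 15.58 pos [ 509.1 -247.1   17.7] jaw 60.0 approach [-1.9e-03  9.0e-04 -1.0e+00] open 0.316 F [-0.4 -0.  -0.2] q6 -1.71
turn [-0.0021 -0.0001 -0.0002] shift cm (after turn) [-0.02  0.19 -0.05]
```

```bash
python3 -m jog '[[[0,0.1,0],[-0.002,0,0],1.5],[[0,0.1,0],[0,0,0],1.5],[[0,0,0],[0,0,0],1.5],[[0,0.1,0],[0,0,0],1.5]]';python3 -m jog '[[[0,0.12,0],[0,0,0],1.5]]'; python3 -m jog '[[[0,0.12,0],[0,0,0],1.5]]'
```

```text
time_s: 15.92
eef_pos: [0.5097, -0.2473, 0.0157]
eef_rot: [-0.612, 0.613, 0.354, -0.353]
wrist_force: [-5.4, 3.0, 16.2]
opening: 0.315
time_s: 16.0
eef_pos: [0.5097, -0.2474, 0.0157]
eef_rot: [-0.612, 0.613, 0.354, -0.354]
wrist_force: [-6.1, 3.7, 15.3]
opening: 0.312
time_s: 16.08
eef_pos: [0.5097, -0.2474, 0.0157]
eef_rot: [-0.612, 0.612, 0.354, -0.354]
wrist_force: [-5.7, 2.3, 10.4]
opening: 0.315
```

```bash
python3 -m jog '[[[0,-0.05,0],[0,0,0],1.5],[[0,0,0],[0,0,0],4],[[0,0,0],[0,0,0],4],[[0,0,0],[0,0,0],4],[[0,-1,0],[0,0,0],4],[[0,-2.5,0],[0,0,0],4],[[0,-3,0],[0,0,0],4],[[0,-3,0],[0,0,0],4],[[0,0,0],[0,-0.1,0],4],[[0,0,0],[0,0,0],4]]'; python3 plan.py 506 41 110 52
```

```text
time_s: 16.92
eef_pos: [0.5089, -0.2467, 0.1171]
eef_rot: [0.594, -0.593, -0.384, 0.385]
wrist_force: [-0.9, 0.2, -1.7]
opening: 0.469
t 16.92 pos [ 508.9 -246.7  117.1] jaw 65.9 approach [-2.e-03  9.e-04 -1.e+00] open 0.469 F [-0.9  0.2 -1.7] q6 -1.81
turn [-2.200e-03  2.432e-01 -2.000e-04] shift cm (after turn) [22.49  0.71 17.95]
```

```bash
python3 -m jog '[[[0,0,0],[-0.002,0.122,0],4],[[0,0,0],[0,0.121,0],4],[[1.5,0,1.2],[0,0,0],4],[[3,0,2.4],[0,0,0],4],[[3,0,2.4],[0,0,0],4],[[3,0,2.4],[0,0,0],4],[[3,0,2.4],[0,0,0],4],[[3,0,2.4],[0,0,0],4],[[3,0,2.4],[0,0,0],4],[[2,0,1.6],[0,0,0],4],[[0,0,0],[0,0,0],4],[[0,0,0],[0,0,0],4]]'; python3 plan.py 506 41 100 52
python3 - <<'E'
from h import *
c=imaging.camera("wrist"); np.savez("w3.npz",**c); f=c["frame"].copy()
cv2.imwrite("pics/w3.png",f[:,:,::-1])
hsv=cv2.cvtColor(f,cv2.COLOR_RGB2HSV); P=world(c); z=P[...,2]
m=((abs(z-.038)<.006)&(abs(P[...,0]-.506)<.05)&(abs(P[...,1]-.041)<.05)).astype(np.uint8)
k,L,s,ce=cv2.connectedComponentsWithStats(m)
for i in range(1,k):
    if s[i,4]>150:
        cn=max(cv2.findContours((L==i).astype(np.uint8),0,1)[0],key=len)[:,0]
        print(s[i],[np.round(a,1) for a in cv2.minAreaRect((plane(c,cn,.037)*1000).astype(np.float32))])
E
```

```text
time_s: 17.92
eef_pos: [0.5116, 0.0377, 0.1164]
eef_rot: [-0.643, 0.644, 0.293, -0.294]
wrist_force: [-0.2, -0.1, 0.4]
opening: 0.471
t 17.92 pos [511.6  37.7 116.4] jaw 49.1 approach [-8.0e-04 -2.3e-03 -1.0e+00] open 0.471 F [-0.2 -0.1  0.4] q6 -1.01
turn [ 0.0009 -0.0512 -0.0023] shift cm (after turn) [-0.09  1.64  0.64]
[ 242  162   31   62 1782] [array([506.2,  41.3]), array([20. , 42.9]), np.float64(50.8)]
```

View pics/w3.png

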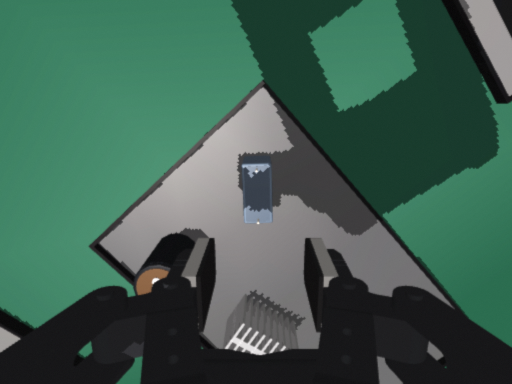

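The film capacitor at (257,193) lies almost in line with the jaws. It measures (506.2, 41.3), 20 x 43 mm, with its short side at 50.8°.

```bash
python3 -m jog '[[[-0.1,0,0.6],[0,-0.03,-0.002],4],[[0,2,0],[0,0,0],4],[[0,2,0],[0,0,0],4],[[0,1.5,0],[0,0,0],4],[[0,1,0],[0,0,0],4],[[0,0,0],[0,0,0],4],[[0,0,0],[0,0,0],4],[[0,0,0],[0,0,0],4]]'; python3 plan.py 506 41 15 50.8
```

```text
time_s: 18.63
eef_pos: [0.5082, 0.0312, 0.0499]
eef_rot: [-0.64, 0.643, 0.298, -0.297]
wrist_force: [0.1, -0.3, 0.7]
opening: 0.468
t 18.63 pos [508.2  31.2  49.9] jaw 49.8 approach [ 0.0022 -0.0027 -1.    ] open 0.468 F [ 0.1 -0.3  0.7] q6 -1.04
turn [ 0.0034 -0.0172 -0.0007] shift cm (after turn) [0.62 3.49 0.79]
```

```bash
python3 -m jog '[[[0.6,0,0.75],[0.003,-0.017,0],4],[[0,0,0],[0,0,0],4],[[0,0,0],[0,0,0],4],[[0,0,0],[0,0,0],4]]'; python3 plan.py 506 41 15 50.8
```

```text
time_s: 18.97
eef_pos: [0.5083, 0.0409, 0.0527]
eef_rot: [-0.638, 0.64, 0.305, -0.302]
wrist_force: [0.2, 1.2, -0.2]
opening: 0.465
t 18.97 pos [508.3  40.9  52.7] jaw 50.8 approach [ 0.0042 -0.0012 -1.    ] open 0.465 F [ 0.2  1.2 -0.2] q6 -1.04
turn [0.004  0.0005 0.0018] shift cm (after turn) [-0.14  3.77  0.19]
```

```bash
python3 -m jog '[[[-0.15,0.8,0.2],[0.004,0,0.002],4],[[0,0.8,0],[0,0,0],4],[[0,0.8,0],[0,0,0],4],[[0,0.8,0],[0,0,0],4],[[0,0.3,0],[0,0,0],4],[[0,0,0],[0,0,0],4],[[0,0,0],[0,0,0],4]]'; python3 plan.py 506 41 15 50.8
```

```text
time_s: 19.55
eef_pos: [0.5053, 0.0414, 0.0136]
eef_rot: [0.639, -0.638, -0.303, 0.304]
wrist_force: [0.3, 0.6, -0.2]
opening: 0.466
t 19.55 pos [505.3  41.4  13.6] jaw 50.9 approach [-1.e-03 -1.e-04 -1.e+00] open 0.466 F [ 0.3  0.6 -0.2] q6 -1.04
turn [-0.0006  0.0013 -0.0007] shift cm (after turn) [ 0.01 -0.14 -0.08]
```

```bash
python3 -m jog '[[[0,-0.2,0],[0,0,0],4],[[0,0,0],[0,0,0],0.5],[[0,0,0],[0,0,0],0.5],[[0,0,0],[0,0,0],0.5],[[0,0,0],[0,0,0],0.5],[[0,0,0],[0,0,0],0.5],[[0,0,0],[0,0,0],0.5],[[0,0,0],[0,0,0],0.5]]'; python3 plan.py 506 41 15 50.8; python3 -m jog '[[[0,-1,0],[0,0,0],0.5],[[0,-2.5,0],[0,0,0],0.5],[[0,-3,0],[0,0,0],0.5],[[0,-3,0],[0,0,0],0.5],[[0,0,0],[0,0.114,0],0.5],[[0,0,0],[0,0.114,0],0.5],[[0,0,0],[0,0.114,0],0.5],[[0,0,0],[0,0.114,0],0.5],[[0,0,0],[0,0.114,0],0.5],[[0,0,0],[0,0.114,0],0.5],[[0,0,0],[0,0,0],0.5]]'; python3 plan.py 529 -341.5 110 11.6
```

```text
time_s: 20.22
eef_pos: [0.5062, 0.0412, 0.0169]
eef_rot: [-0.638, 0.639, 0.304, -0.303]
wrist_force: [0.0, -0.4, -0.7]
opening: 0.22
t 20.22 pos [506.2  41.2  16.9] jaw 50.9 approach [ 1.e-03 -4.e-04 -1.e+00] open 0.220 F [ 0.  -0.4 -0.7] q6 -1.04
turn [0.001  0.0012 0.0003] shift cm (after turn) [-0.03  0.19  0.  ]
time_s: 21.13
eef_pos: [0.5064, 0.0414, 0.1244]
eef_rot: [-0.704, 0.705, 0.062, -0.059]
wrist_force: [-0.0, 0.3, -0.9]
opening: 0.216
t 21.13 pos [506.4  41.4 124.4] jaw 9.9 approach [ 0.0049 -0.0011 -1.    ] open 0.216 F [-0.   0.3 -0.9] q6 -0.32
turn [ 0.002  -0.0304  0.0046] shift cm (after turn) [ -5.49   1.44 -37.96]
```

```bash
python3 -m jog '[[[-0.3,0,-2],[0.002,-0.03,0.004],0.5],[[-0.5,0,-3.7],[0,0,0],0.5],[[-0.5,0,-3.7],[0,0,0],0.5],[[-0.5,0,-3.7],[0,0,0],0.5],[[-0.5,0,-3.7],[0,0,0],0.5],[[-0.5,0,-3.7],[0,0,0],0.5],[[-0.5,0,-3.7],[0,0,0],0.5],[[-0.5,0,-3.7],[0,0,0],0.5],[[-0.5,0,-3.7],[0,0,0],0.5],[[-0.5,0,-3.7],[0,0,0],0.5],[[-0.3,0,-1.8],[0,0,0],0.5],[[0,0,0],[0,0,0],0.5]]';python3 -m jog '[[[0,0,0],[0,0,0],0.5],[[0,0,0],[0,0,0],0.5]]'; python3 plan.py 529 -341.5 110 11.6
```

```text
time_s: 22.13
eef_pos: [0.5392, -0.3479, 0.1306]
eef_rot: [-0.7, 0.702, 0.093, -0.089]
wrist_force: [-0.3, 0.3, -0.1]
opening: 0.222
time_s: 22.3
eef_pos: [0.5385, -0.3485, 0.1306]
eef_rot: [-0.7, 0.702, 0.093, -0.09]
wrist_force: [0.5, -0.6, -0.9]
opening: 0.219
t 22.30 pos [ 538.5 -348.5  130.6] jaw 14.9 approach [ 0.0046 -0.0013 -1.    ] open 0.219 F [ 0.5 -0.6 -0.9] q6 -1.02
turn [0.0024 0.0575 0.0042] shift cm (after turn) [-0.79  2.06  0.87]
```

```bash
python3 -m jog '[[[0,0,0],[0.002,0.057,0.004],0.5],[[-0.79,1,0.85],[0,0,0],0.5],[[0,2,0],[0,0,0],0.5],[[0,2,0],[0,0,0],0.5],[[0,2,0],[0,0,0],0.5],[[0,1,0],[0,0,0],0.5],[[0,0,0],[0,0,0],0.5],[[0,0,0],[0,0,0],0.5],[[0,0,0],[0,0,0],0.5]]'; python3 plan.py 529 -341.5 17.9 11.6
```

```text
time_s: 23.05
eef_pos: [0.5309, -0.3278, 0.0517]
eef_rot: [0.703, -0.702, -0.079, 0.079]
wrist_force: [0.4, -0.9, -0.5]
opening: 0.216
t 23.05 pos [ 530.9 -327.8   51.7] jaw 12.8 approach [ 4.0e-04  2.1e-03 -1.0e+00] open 0.216 F [ 0.4 -0.9 -0.5] q6 -0.97
turn [-0.002   0.0209  0.0009] shift cm (after turn) [-0.46  3.38 -1.3 ]
```

```bash
python3 -m jog '[[[-0.45,0,-1.2],[-0.002,0.02,0.001],0.5],[[0,0,0],[0,0,0],0.5],[[0,0,0],[0,0,0],0.5],[[0,0.7,0],[0,0,0],0.5],[[0,0.7,0],[0,0,0],0.5],[[0,0,0],[0,0,0],0.5],[[0,0,0],[0,0,0],0.5]]'; python3 plan.py 529 -341.5 17.9 11.6
```

```text
time_s: 23.63
eef_pos: [0.5316, -0.3447, 0.0416]
eef_rot: [-0.701, 0.706, 0.073, -0.069]
wrist_force: [-0.3, -1.0, -0.3]
opening: 0.221
t 23.63 pos [ 531.6 -344.7   41.6] jaw 11.5 approach [ 0.0061 -0.0063 -1.    ] open 0.221 F [-0.3 -1.  -0.3] q6 -0.96
turn [ 0.0074 -0.0012  0.0047] shift cm (after turn) [-0.19  2.37  0.37]
```

```bash
python3 -m jog '[[[-0.15,0.5,0.3],[0.007,0,0.005],0.5],[[0,0.5,0],[0,0,0],0.5],[[0,0.5,0],[0,0,0],0.5],[[0,0.4,0],[0,0,0],0.5],[[0,0,0],[0,0,0],0.5],[[0,0,0],[0,0,0],0.5],[[0,0,0],[0,0,0],0.5]]'; python3 plan.py 529 -341.5 17.9 11.6
```

```text
time_s: 24.22
eef_pos: [0.5285, -0.3406, 0.0189]
eef_rot: [0.704, -0.703, -0.07, 0.072]
wrist_force: [0.8, -0.2, -0.8]
opening: 0.219
t 24.22 pos [ 528.5 -340.6   18.9] jaw 11.6 approach [-0.0032  0.0024 -1.    ] open 0.219 F [ 0.8 -0.2 -0.8] q6 -0.96
turn [-0.003  -0.0008 -0.0026] shift cm (after turn) [ 0.03  0.1  -0.1 ]
```

```bash
python3 -m jog '[[[0,0,0],[-0.003,0,-0.002],0.5],[[0,0.1,0],[0,0,0],0.5],[[0,0.1,0],[0,0,0],0.5]]';python3 -m jog '[[[0,0.12,0],[0,0,0],0.5]]'; python3 -m jog '[[[0,0.12,0],[0,0,0],0.5]]'; python3 plan.py 529 -341.5 17.9 11.6
```

```text
time_s: 24.47
eef_pos: [0.5289, -0.341, 0.0174]
eef_rot: [-0.703, 0.704, 0.071, -0.071]
wrist_force: [0.4, -0.4, -1.1]
opening: 0.22
time_s: 24.55
eef_pos: [0.5291, -0.3412, 0.0167]
eef_rot: [-0.703, 0.704, 0.072, -0.071]
wrist_force: [-5.1, 4.5, 13.3]
opening: 0.22
time_s: 24.63
eef_pos: [0.5291, -0.3412, 0.0167]
eef_rot: [-0.703, 0.704, 0.071, -0.071]
wrist_force: [-6.2, 5.1, 15.9]
opening: 0.219
t 24.63 pos [ 529.1 -341.2   16.7] jaw 11.6 approach [ 6.0e-04 -1.5e-03 -1.0e+00] open 0.219 F [-6.2  5.1 15.9] q6 -0.96
turn [ 0.0016 -0.0005  0.0002] shift cm (after turn) [-0.02 -0.12 -0.02]
```

```bash
python3 -m jog '[[[0,-0.05,0],[0,0,0],0.5],[[0,0,0],[0,0,0],3.6],[[0,0,0],[0,0,0],3.6],[[0,0,0],[0,0,0],3.6],[[0,-1,0],[0,0,0],3.6],[[0,-2.5,0],[0,0,0],3.6],[[0,-3,0],[0,0,0],5.6],[[0,-3,0],[0,0,0],5.6],[[0,-1,0],[0,0,0],5.6],[[0,0,0],[0,0,0],5.6]]'; python3 plan.py 507 -46 120 11.6
python3 - <<'E'
from h import *
c=imaging.camera("wrist"); np.savez("w4.npz",**c); cv2.imwrite("pics/w4.png",c["frame"][:,:,::-1])
E
```

```text
time_s: 25.47
eef_pos: [0.5282, -0.3404, 0.1273]
eef_rot: [0.704, -0.703, -0.071, 0.072]
wrist_force: [0.5, -0.2, 0.4]
opening: 0.655
t 25.47 pos [ 528.2 -340.4  127.3] jaw 11.6 approach [-1.4e-03  5.0e-04 -1.0e+00] open 0.655 F [ 0.5 -0.2  0.4] q6 -0.96
turn [-0.0008 -0.0007 -0.0013] shift cm (after turn) [ 3.84  0.73 29.26]
```

View pics/w4.png

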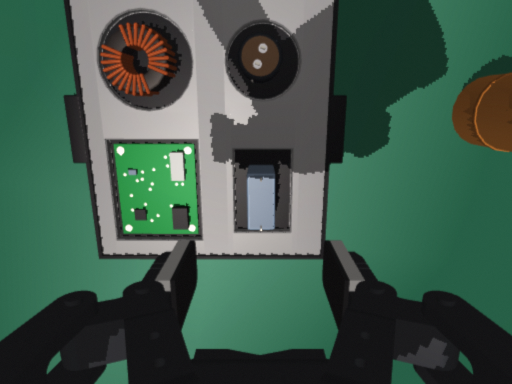

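The filter kit is complete: the choke (137,60), short capacitor (261,55) and film capacitor (261,198) sit flat and square in their pockets. On to the tall capacitor.

```bash
python3 -m jog '[[[0.2,0,1.5],[0,0,0],5.6],[[0.5,0,3.8],[0,0,0],5.6],[[0.5,0,3.8],[0,0,0],5.6],[[0.5,0,3.8],[0,0,0],5.6],[[0.5,0,3.8],[0,0,0],5.6],[[0.5,0,3.8],[0,0,0],5.6],[[0.5,0,3.8],[0,0,0],5.6],[[0.5,0,3.8],[0,0,0],5.6],[[0.1,0,1],[0,0,0],5.6],[[0,0,0],[0,0,0],5.6],[[0,0,0],[0,0,0],5.6],[[0,0,0],[0,0,0],5.6]]'; python3 plan.py 507 -46 25 11.6
```

```text
time_s: 26.52
eef_pos: [0.491, -0.0265, 0.1078]
eef_rot: [0.709, -0.698, -0.061, 0.08]
wrist_force: [0.0, 0.2, -0.9]
opening: 0.65
t 26.52 pos [491.  -26.5 107.8] jaw 11.4 approach [-0.0284  0.0129 -0.9995] open 0.650 F [ 0.   0.2 -0.9] q6 -0.50
turn [-0.0183 -0.0033 -0.0252] shift cm (after turn) [ 1.18  8.28 -2.23]
```

```bash
python3 -m jog '[[[1.1,0,-2.1],[-0.018,-0.003,-0.025],5.6],[[0,0,0],[0,0,0],5.6],[[0,0,0],[0,0,0],5.6],[[0,0,0],[0,0,0],5.6]]'; python3 plan.py 507 -46 25 11.6
```

```text
time_s: 26.85
eef_pos: [0.5058, -0.0499, 0.1055]
eef_rot: [0.704, -0.704, -0.069, 0.07]
wrist_force: [0.3, -0.3, 0.2]
opening: 0.657
t 26.85 pos [505.8 -49.9 105.5] jaw 11.3 approach [-0.0021 -0.     -1.    ] open 0.657 F [ 0.3 -0.3  0.2] q6 -0.53
turn [-0.0004 -0.0061 -0.0021] shift cm (after turn) [0.2  8.05 0.36]
```

```bash
python3 -m jog '[[[0.2,0,0.33],[0,-0.006,-0.002],5.6],[[0,0,0],[0,0,0],5.6],[[0,1,0],[0,0,0],5.6],[[0,1.2,0],[0,0,0],5.6],[[0,1,0],[0,0,0],5.6],[[0,0,0],[0,0,0],5.6],[[0,0,0],[0,0,0],5.6],[[0,0,0],[0,0,0],5.6]]'; python3 plan.py 507 -46 25 11.6
```

```text
time_s: 27.52
eef_pos: [0.5059, -0.0464, 0.0698]
eef_rot: [0.704, -0.703, -0.07, 0.072]
wrist_force: [-0.1, 0.1, -0.3]
opening: 0.659
t 27.52 pos [505.9 -46.4  69.8] jaw 11.5 approach [-0.0025  0.0015 -1.    ] open 0.659 F [-0.1  0.1 -0.3] q6 -0.53
turn [-0.002  -0.0018 -0.0021] shift cm (after turn) [0.11 4.48 0.02]
```

```bash
python3 -m jog '[[[0.1,0.7,0],[-0.002,-0.002,-0.002],5.6],[[0,0.7,0],[0,0,0],5.6],[[0,0.7,0],[0,0,0],5.6],[[0,0.7,0],[0,0,0],5.6],[[0,0.7,0],[0,0,0],5.6],[[0,0.7,0],[0,0,0],5.6],[[0,0.2,0],[0,0,0],5.6],[[0,0,0],[0,0,0],5.6],[[0,0,0],[0,0,0],5.6]]'; python3 plan.py 507 -46 25 11.6
```

```text
time_s: 28.27
eef_pos: [0.5073, -0.0461, 0.0213]
eef_rot: [-0.703, 0.704, 0.072, -0.072]
wrist_force: [-0.2, -0.5, 0.4]
opening: 0.659
t 28.27 pos [507.3 -46.1  21.3] jaw 11.6 approach [ 6.e-04 -4.e-04 -1.e+00] open 0.659 F [-0.2 -0.5  0.4] q6 -0.53
turn [0.0005 0.0007 0.0005] shift cm (after turn) [-0.03 -0.37  0.02]
```

```bash
python3 -m jog '[[[0,0,0],[0,0,0],2],[[0,0,0],[0,0,0],2],[[0,0,0],[0,0,0],2],[[0,0,0],[0,0,0],2],[[0,0,0],[0,0,0],2],[[0,0,0],[0,0,0],2],[[0,0,0],[0,0,0],2]]'; python3 -m jog '[[[0,-1,0],[0,0,0],2],[[0,-2.5,0],[0,0,0],2],[[0,-3,0],[0,0,0],2],[[0,-3,0],[0,0,0],2],[[0,-0.5,0],[0,0,0],2],[[0,0,0],[0,0,0],2],[[0,0,0],[0,0,0],2]]'; python3 plan.py 531 373 110 11.6
```

```text
time_s: 28.85
eef_pos: [0.5082, -0.0464, 0.0225]
eef_rot: [-0.703, 0.704, 0.073, -0.071]
wrist_force: [-0.4, -0.3, -1.9]
opening: 0.381
time_s: 29.43
eef_pos: [0.5065, -0.0458, 0.1286]
eef_rot: [-0.703, 0.704, 0.072, -0.072]
wrist_force: [0.2, 0.0, -1.0]
opening: 0.384
t 29.43 pos [506.5 -45.8 128.6] jaw 11.6 approach [ 3.e-04 -3.e-04 -1.e+00] open 0.384 F [ 0.2  0.  -1. ] q6 -0.53
turn [0.0003 0.0008 0.0003] shift cm (after turn) [10.82  1.86 40.53]
```

```bash
python3 -m jog '[[[0.5,0,2],[0,0,0],2],[[1,0,3.8],[0,0,0],2],[[1,0,3.8],[0,0,0],2],[[1,0,3.8],[0,0,0],2],[[1,0,3.8],[0,0,0],2],[[1,0,3.8],[0,0,0],2],[[1,0,3.8],[0,0,0],2],[[1,0,3.8],[0,0,0],2],[[1,0,3.8],[0,0,0],2],[[1,0,3.8],[0,0,0],2],[[0.5,0,1.5],[0,0,0],2],[[0,0,0],[0,0,0],2]]'; python3 -m jog '[[[0,0,0],[0,0,0],2],[[0,0,0],[0,0,0],2]]'; python3 plan.py 531 373 110 11.6
python3 - <<'E'
from h import *
c=imaging.camera("wrist"); np.savez("w5.npz",**c); f=c["frame"].copy()
for X in ([.525,.277,.004],[.531,.373,.004]):
    p=proj(c,X)[0]; cv2.circle(f,tuple(int(a) for a in p),4,(255,255,0),1)
cv2.imwrite("pics/w5.png",f[:,:,::-1])
E
```

```text
time_s: 30.43
eef_pos: [0.5211, 0.3578, 0.11]
eef_rot: [-0.702, 0.705, 0.061, -0.077]
wrist_force: [-0.5, -0.8, -1.7]
opening: 0.38
time_s: 30.6
eef_pos: [0.5187, 0.3576, 0.1064]
eef_rot: [-0.701, 0.706, 0.06, -0.079]
wrist_force: [-0.6, 0.2, -1.4]
opening: 0.381
t 30.60 pos [518.7 357.6 106.4] jaw 11.3 approach [-0.0266 -0.0086 -0.9996] open 0.381 F [-0.6  0.2 -1.4] q6 0.21
turn [ 0.0031 -0.0046 -0.0278] shift cm (after turn) [ 1.52 -0.36  1.26]
```

View pics/w5.png

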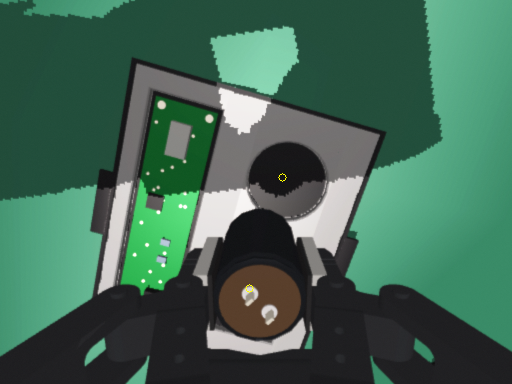

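The tall capacitor is held upright. The round pocket's rim is centred at about (287,181) against the mark at (282,178), so I'll refine the target with rays.

```bash
python3 - <<'E'
from h import *
c=dict(np.load("w5.npz"))
print(plane(c,[[287.5,181],[248,181],[327,181],[287.5,142],[287.5,220]],.010).round(4))
E
python3 -m jog '[[[1.5,0,1.2],[0.003,-0.005,-0.027],2],[[0,0,0],[0,0,0],2],[[0,0,0],[0,0,0],2],[[0,0,0],[0,0,0],2]]'; python3 plan.py 533 371 24 11.6
```

```text
[[0.5348 0.3724]
 [0.5069 0.3667]
 [0.5625 0.3782]
 [0.5287 0.3997]
 [0.5413 0.3434]]
time_s: 30.98
eef_pos: [0.531, 0.3654, 0.1042]
eef_rot: [-0.703, 0.705, 0.067, -0.071]
wrist_force: [-0.0, -0.2, -0.4]
opening: 0.381
t 30.98 pos [531.  365.4 104.2] jaw 11.2 approach [-0.0048 -0.0036 -1.    ] open 0.381 F [-0.  -0.2 -0.4] q6 0.22
turn [ 0.0026 -0.0066 -0.0054] shift cm (after turn) [0.31 8.02 0.51]
```

```bash
python3 -m jog '[[[0.4,0,0.55],[0.002,-0.006,-0.005],2],[[0,1.5,0],[0,0,0],2],[[0,1.5,0],[0,0,0],2],[[0,1.2,0],[0,0,0],2],[[0,1,0],[0,0,0],2],[[0,0,0],[0,0,0],2],[[0,0,0],[0,0,0],2],[[0,0,0],[0,0,0],2]]'; python3 plan.py 534 372 23.5 11.6
```

```text
time_s: 31.65
eef_pos: [0.5336, 0.3682, 0.0464]
eef_rot: [-0.703, 0.704, 0.069, -0.071]
wrist_force: [-0.5, -0.9, -1.2]
opening: 0.386
t 31.65 pos [533.6 368.2  46.4] jaw 11.4 approach [-0.0027 -0.0021 -1.    ] open 0.386 F [-0.5 -0.9 -1.2] q6 0.22
turn [ 0.0015 -0.0039 -0.0031] shift cm (after turn) [0.12 2.29 0.37]
```

```bash
python3 -m jog '[[[0.1,0,0.35],[0.001,-0.004,-0.003],2],[[0,0,0],[0,0,0],2],[[0,0.7,0],[0,0,0],2],[[0,0.7,0],[0,0,0],2],[[0,0.4,0],[0,0,0],2],[[0,0,0],[0,0,0],2],[[0,0,0],[0,0,0],2],[[0,0,0],[0,0,0],2]]'; python3 plan.py 534 372 23.5 11.6
```

```text
time_s: 32.32
eef_pos: [0.5352, 0.3732, 0.0287]
eef_rot: [0.704, -0.703, -0.073, 0.071]
wrist_force: [0.2, 0.3, -1.0]
opening: 0.386
t 32.32 pos [535.2 373.2  28.7] jaw 11.7 approach [ 0.0037  0.0012 -1.    ] open 0.386 F [ 0.2  0.3 -1. ] q6 0.22
turn [-0.0004  0.0012  0.0038] shift cm (after turn) [-0.14  0.52 -0.09]
```

```bash
python3 -m jog '[[[-0.1,0.2,-0.1],[0,0.001,0.004],2],[[0,0.1,0],[0,0,0],2],[[0,0,0],[0,0,0],2],[[0,0.1,0],[0,0,0],2]]'; python3 -m jog '[[[0,0.12,0],[0,0,0],2]]'; python3 -m jog '[[[0,0.12,0],[0,0,0],2]]'; python3 plan.py 534 372 23.5 11.6
```

```text
time_s: 32.65
eef_pos: [0.5348, 0.372, 0.025]
eef_rot: [0.704, -0.703, -0.072, 0.071]
wrist_force: [0.7, 0.2, -1.2]
opening: 0.381
time_s: 32.73
eef_pos: [0.5349, 0.372, 0.0238]
eef_rot: [0.704, -0.703, -0.072, 0.071]
wrist_force: [0.4, -0.0, -1.6]
opening: 0.378
time_s: 32.82
eef_pos: [0.5351, 0.372, 0.0227]
eef_rot: [0.704, -0.703, -0.072, 0.071]
wrist_force: [-2.7, 0.9, 15.3]
opening: 0.387
t 32.82 pos [535.1 372.   22.7] jaw 11.6 approach [ 7.e-04  9.e-04 -1.e+00] open 0.387 F [-2.7  0.9 15.3] q6 0.22
turn [-0.0008 -0.0002  0.0009] shift cm (after turn) [-0.1  -0.08  0.02]
```

```bash
python3 -m jog '[[[0,-0.05,0],[0,0,0],2],[[0,0,0],[0,0,0],5.2],[[0,0,0],[0,0,0],5.2],[[0,0,0],[0,0,0],5.2],[[0,-1,0],[0,0,0],5.2],[[0,-2.5,0],[0,0,0],5.2],[[0,-3,0],[0,0,0],5.2],[[0,-3,0],[0,0,0],5.2],[[0,-1.5,0],[0,0,0],5.2],[[0,0,0],[0,0,0],5.2]]'; python3 -m jog '[[[0,0,0],[0,0.122,0],5.2],[[0,0,0],[0,0.122,0],5.2],[[0,0,0],[0,0.122,0],5.2],[[0,0,0],[0,0.122,0],5.2],[[0,0,0],[0,0.122,0],5.2],[[0,0,0],[0,0.122,0],5.2],[[0,0,0],[0,0.122,0],5.2],[[0,0,0],[0,0.122,0],5.2],[[0,0,0],[0,0.122,0],5.2],[[0,0,0],[0,0.122,0],5.2],[[0,0,0],[0,0.122,0],5.2],[[0,0,0],[0,0.122,0],5.2]]'; python3 plan.py 600 -38 120 -72
```

```text
time_s: 33.65
eef_pos: [0.5339, 0.3714, 0.1391]
eef_rot: [-0.703, 0.704, 0.071, -0.072]
wrist_force: [1.0, -0.1, -0.5]
opening: 0.611
time_s: 34.65
eef_pos: [0.5314, 0.3703, 0.1351]
eef_rot: [-0.562, 0.565, -0.428, 0.426]
wrist_force: [0.1, -0.5, -0.8]
opening: 0.607
t 34.65 pos [531.4 370.3 135.1] jaw -74.3 approach [-0.0048 -0.0016 -1.    ] open 0.607 F [ 0.1 -0.5 -0.8] q6 1.72
turn [ 0.0051 -0.0406  0.0002] shift cm (after turn) [40.95  1.51 -6.09]
```

```bash
python3 -m jog '[[[2,0,-0.3],[0.005,-0.04,0],5.2],[[3.8,0,-0.6],[0,0,0],5.2],[[3.8,0,-0.6],[0,0,0],5.2],[[3.8,0,-0.6],[0,0,0],5.2],[[3.8,0,-0.6],[0,0,0],5.2],[[3.8,0,-0.6],[0,0,0],5.2],[[3.8,0,-0.6],[0,0,0],5.2],[[3.8,0,-0.6],[0,0,0],5.2],[[3.8,0,-0.6],[0,0,0],5.2],[[3.8,0,-0.6],[0,0,0],5.2],[[2,0,-0.3],[0,0,0],5.2],[[0,0,0],[0,0,0],5.2]]'; python3 -m jog '[[[0,0,0],[0,0,0],5.2],[[0,0,0],[0,0,0],5.2]]'; python3 plan.py 600 -38 120 -72
python3 - <<'E'
from h import *
c=imaging.camera("wrist"); np.savez("w6.npz",**c); f=c["frame"].copy()
P=world(c); m=((abs(P[...,2]-.044)<.006)&(abs(P[...,0]-.6)<.05)&(abs(P[...,1]+.038)<.05)).astype(np.uint8)
cn=np.argwhere(m)[:,::-1]; print(len(cn))
if len(cn): print([np.round(a,1) for a in cv2.minAreaRect((plane(c,cn,.043)*1000).astype(np.float32))])
cv2.imwrite("pics/w6.png",f[:,:,::-1])
E
```

```text
time_s: 35.65
eef_pos: [0.5853, -0.0269, 0.1264]
eef_rot: [-0.57, 0.573, -0.418, 0.414]
wrist_force: [0.6, 0.0, 0.4]
opening: 0.607
time_s: 35.82
eef_pos: [0.5845, -0.028, 0.1252]
eef_rot: [-0.569, 0.572, -0.42, 0.415]
wrist_force: [-1.6, -0.3, -0.3]
opening: 0.605
t 35.82 pos [584.5 -28.  125.2] jaw -72.3 approach [-8.6e-03  6.0e-04 -1.0e+00] open 0.605 F [-1.6 -0.3 -0.3] q6 1.01
turn [ 0.008  -0.006  -0.0032] shift cm (after turn) [1.43 0.52 1.16]
2166
[array([600.5, -37.7]), array([51.3, 30. ]), np.float64(17.6)]
```

View pics/w6.png

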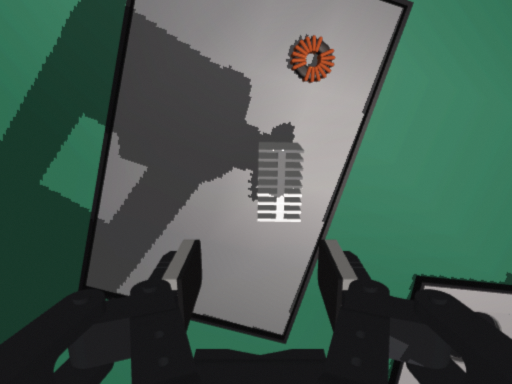

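The heat sink at (280,182) is square to the jaws. It measures (600.5, -37.7), 51 x 30 mm, and its long side lies at 17.6°. The small choke at (313,60) is undisturbed.

```bash
python3 -m jog '[[[1.4,0,1.15],[0.008,0,-0.003],5.2],[[0,0,0],[0,0,0],5.2],[[0,1.5,0],[0,0,0],5.2],[[0,1.5,0],[0,0,0],5.2],[[0,1.5,0],[0,0,0],5.2],[[0,1,0],[0,0,0],5.2],[[0,0,0],[0,0,0],5.2],[[0,0,0],[0,0,0],5.2],[[0,0,0],[0,0,0],5.2]]'; python3 plan.py 600.5 -37.7 16 -72.4
```

```text
time_s: 36.62
eef_pos: [0.5972, -0.0236, 0.068]
eef_rot: [0.574, -0.574, 0.414, -0.411]
wrist_force: [-0.8, 0.1, -0.0]
opening: 0.608
t 36.62 pos [597.2 -23.6  68. ] jaw -71.4 approach [-0.0032  0.0033 -1.    ] open 0.608 F [-0.8  0.1 -0. ] q6 1.01
turn [ 0.002   0.017  -0.0041] shift cm (after turn) [ 1.45  5.2  -0.11]
```

```bash
python3 -m jog '[[[1.4,0,-0.1],[0.002,0.017,-0.004],5.2],[[0,0,0],[0,0,0],5.2],[[0,0,0],[0,0,0],5.2],[[0,0,0],[0,0,0],5.2]]'; python3 plan.py 600.5 -37.7 16 -72.4
```

```text
time_s: 36.95
eef_pos: [0.6028, -0.0384, 0.071]
eef_rot: [0.571, -0.57, 0.416, -0.419]
wrist_force: [-0.5, -0.6, -0.1]
opening: 0.607
t 36.95 pos [602.8 -38.4  71. ] jaw -72.5 approach [ 0.0046 -0.0014 -1.    ] open 0.607 F [-0.5 -0.6 -0.1] q6 1.00
turn [-0.0039 -0.001   0.0027] shift cm (after turn) [-0.13  5.5  -0.2 ]
```

```bash
python3 -m jog '[[[-0.1,0.7,-0.2],[-0.004,0,0.003],5.2],[[0,0.8,0],[0,0,0],5.2],[[0,0.8,0],[0,0,0],5.2],[[0,0.8,0],[0,0,0],5.2],[[0,0.8,0],[0,0,0],5.2],[[0,0.7,0],[0,0,0],5.2],[[0,0.4,0],[0,0,0],5.2],[[0,0,0],[0,0,0],5.2],[[0,0,0],[0,0,0],5.2]]'; python3 plan.py 600.5 -37.7 16 -72.4
```

```text
time_s: 37.7
eef_pos: [0.5993, -0.0379, 0.0142]
eef_rot: [-0.57, 0.571, -0.419, 0.417]
wrist_force: [0.3, -0.4, -0.8]
opening: 0.606
t 37.70 pos [599.3 -37.9  14.2] jaw -72.5 approach [-0.0029  0.0013 -1.    ] open 0.606 F [ 0.3 -0.4 -0.8] q6 1.00
turn [ 0.0024 -0.0016 -0.0021] shift cm (after turn) [ 0.02 -0.18  0.12]
```

Close, lift, then turn back for the tray (jaw to about -4.6°).

```bash
python3 -m jog '[[[0,-0.2,0.1],[0.002,-0.002,-0.002],5.2],[[0,0,0],[0,0,0],1.5],[[0,0,0],[0,0,0],1.5],[[0,0,0],[0,0,0],1.5],[[0,0,0],[0,0,0],1.5],[[0,0,0],[0,0,0],1.5],[[0,0,0],[0,0,0],1.5],[[0,0,0],[0,0,0],1.5]]'; python3 plan.py 600.5 -37.7 16 -72.4; python3 -m jog '[[[0,-1,0],[0,0,0],1.5],[[0,-2.5,0],[0,0,0],1.5],[[0,-3,0],[0,0,0],1.5],[[0,-3,0],[0,0,0],1.5],[[0,0,0],[0,0,0],1.5]]'; python3 -m jog '[[[0,0,0],[0,-0.118,0],1.5],[[0,0,0],[0,-0.118,0],1.5],[[0,0,0],[0,-0.118,0],1.5],[[0,0,0],[0,-0.118,0],1.5],[[0,0,0],[0,-0.118,0],1.5],[[0,0,0],[0,-0.118,0],1.5],[[0,0,0],[0,-0.118,0],1.5],[[0,0,0],[0,-0.118,0],1.5],[[0,0,0],[0,-0.118,0],1.5],[[0,0,0],[0,-0.118,0],1.5]]'; python3 plan.py 526.8 276.3 110 -4.6
```

```text
time_s: 38.37
eef_pos: [0.6015, -0.0377, 0.0182]
eef_rot: [0.571, -0.57, 0.417, -0.418]
wrist_force: [-0.2, 0.2, -0.1]
opening: 0.34
t 38.37 pos [601.5 -37.7  18.2] jaw -72.4 approach [ 2.5e-03 -8.0e-04 -1.0e+00] open 0.340 F [-0.2  0.2 -0.1] q6 1.00
turn [-0.0022  0.0008  0.0015] shift cm (after turn) [-0.03  0.22 -0.1 ]
time_s: 38.78
eef_pos: [0.5988, -0.0371, 0.1161]
eef_rot: [-0.57, 0.571, -0.419, 0.416]
wrist_force: [1.5, -1.2, 0.4]
opening: 0.339
time_s: 39.62
eef_pos: [0.6002, -0.0373, 0.123]
eef_rot: [-0.707, 0.707, -0.009, 0.012]
wrist_force: [-0.3, -0.4, 0.2]
opening: 0.342
t 39.62 pos [600.2 -37.3 123. ] jaw -1.7 approach [ 0.0035 -0.0011 -1.    ] open 0.342 F [-0.3 -0.4  0.2] q6 -0.23
turn [0.0009 0.0508 0.0036] shift cm (after turn) [-9.83  1.3  30.67]
```

```bash
python3 -m jog '[[[-0.5,0,1.5],[0.001,0.05,0.004],1.5],[[-1.2,0,3.7],[0,0,0],1.5],[[-1.2,0,3.7],[0,0,0],1.5],[[-1.2,0,3.7],[0,0,0],1.5],[[-1.2,0,3.7],[0,0,0],1.5],[[-1.2,0,3.7],[0,0,0],1.5],[[-1.2,0,3.7],[0,0,0],1.5],[[-1.2,0,3.7],[0,0,0],1.5],[[-0.6,0,1.8],[0,0,0],1.5],[[0,0,0],[0,0,0],1.5],[[0,0,0],[0,0,0],1.5],[[0,0,0],[0,0,0],1.5]]'; python3 plan.py 526.8 276.3 110 -4.6
python3 - <<'E'
from h import *
c=imaging.camera("wrist"); np.savez("w7.npz",**c); f=c["frame"].copy()
for X in ([.5268,.2763,.01],[.5345,.372,.059]):
    p=proj(c,X)[0]; cv2.circle(f,tuple(int(a) for a in p),4,(255,255,0),1)
cv2.imwrite("pics/w7.png",f[:,:,::-1])
E
```

```text
time_s: 40.62
eef_pos: [0.5221, 0.2712, 0.1249]
eef_rot: [-0.706, 0.707, -0.025, 0.028]
wrist_force: [0.5, 0.3, -1.9]
opening: 0.343
t 40.62 pos [522.1 271.2 124.9] jaw -4.3 approach [ 3.1e-03 -7.0e-04 -1.0e+00] open 0.343 F [ 0.5  0.3 -1.9] q6 0.35
turn [0.0004 0.0054 0.0031] shift cm (after turn) [0.43 1.49 0.55]
```

View pics/w7.png

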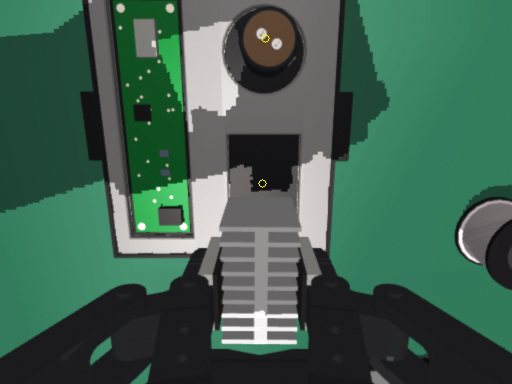

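The tall capacitor stands in its pocket (268,40). The rectangular pocket spans columns 228–299 with its top edge at row 134, so it is centred at about (263,184), on the mark. Lowering.

```bash
python3 -m jog '[[[0.4,0,0.5],[0,0.005,0.003],1.5],[[0,0,0],[0,0,0],1.5],[[0,1.5,0],[0,0,0],1.5],[[0,1.5,0],[0,0,0],1.5],[[0,1.5,0],[0,0,0],1.5],[[0,1.5,0],[0,0,0],1.5],[[0,0.8,0],[0,0,0],1.5],[[0,0,0],[0,0,0],1.5],[[0,0,0],[0,0,0],1.5],[[0,0,0],[0,0,0],1.5]]'; python3 plan.py 526.8 276.3 19 -4.6
```

```text
time_s: 41.5
eef_pos: [0.5347, 0.2667, 0.0564]
eef_rot: [-0.706, 0.707, -0.033, 0.036]
wrist_force: [0.4, 0.2, -1.3]
opening: 0.34
t 41.50 pos [534.7 266.7  56.4] jaw -5.5 approach [ 4.1e-03 -9.0e-04 -1.0e+00] open 0.340 F [ 0.4  0.2 -1.3] q6 0.36
turn [ 0.0005 -0.0162  0.0042] shift cm (after turn) [-0.86  3.74  0.89]
```

```bash
python3 -m jog '[[[-0.8,0,0.85],[0,-0.016,0.004],1.5],[[0,0,0],[0,0,0],1.5],[[0,0,0],[0,0,0],1.5],[[0,0.8,0],[0,0,0],1.5],[[0,0.8,0],[0,0,0],1.5],[[0,0,0],[0,0,0],1.5],[[0,0,0],[0,0,0],1.5],[[0,0,0],[0,0,0],1.5]]'; python3 plan.py 526.8 276.3 19 -4.6
```

```text
time_s: 42.17
eef_pos: [0.5289, 0.278, 0.0423]
eef_rot: [0.707, -0.706, 0.026, -0.029]
wrist_force: [-0.1, 0.3, -0.5]
opening: 0.34
t 42.17 pos [528.9 278.   42.3] jaw -4.5 approach [ 0.0053  0.0012 -1.    ] open 0.340 F [-0.1  0.3 -0.5] q6 0.36
turn [-0.0016  0.0024  0.0052] shift cm (after turn) [-0.19  2.33 -0.19]
```

```bash
python3 -m jog '[[[-0.15,0.5,-0.15],[-0.001,0.002,0.005],1.5],[[0,0.6,0],[0,0,0],1.5],[[0,0.5,0],[0,0,0],1.5],[[0,0.4,0],[0,0,0],1.5],[[0,0,0],[0,0,0],1.5],[[0,0,0],[0,0,0],1.5],[[0,0,0],[0,0,0],1.5]]'; python3 plan.py 526.8 276.3 19 -4.6
```

```text
time_s: 42.75
eef_pos: [0.5268, 0.276, 0.0193]
eef_rot: [-0.707, 0.707, -0.029, 0.028]
wrist_force: [0.3, 0.6, -1.2]
opening: 0.338
t 42.75 pos [526.8 276.   19.3] jaw -4.6 approach [-1.7e-03  1.0e-04 -1.0e+00] open 0.338 F [ 0.3  0.6 -1.2] q6 0.36
turn [ 0.0001 -0.0004 -0.0017] shift cm (after turn) [-0.    0.03  0.03]
```

```bash
python3 -m jog '[[[0,0.08,0],[0,0,-0.002],1.5],[[0,0.1,0],[0,0,0],1.5]]'; python3 -m jog '[[[0,0.12,0],[0,0,0],1.5]]'; python3 -m jog '[[[0,0.12,0],[0,0,0],1.5]]';  python3 plan.py 526.8 276.3 19 -4.6
```

```text
time_s: 42.92
eef_pos: [0.5272, 0.2761, 0.0179]
eef_rot: [0.707, -0.706, 0.028, -0.029]
wrist_force: [-3.5, -1.8, 10.6]
opening: 0.34
time_s: 43.0
eef_pos: [0.5272, 0.2761, 0.0179]
eef_rot: [-0.706, 0.707, -0.028, 0.029]
wrist_force: [-8.6, -3.2, 18.2]
opening: 0.339
time_s: 43.08
eef_pos: [0.5272, 0.2761, 0.0179]
eef_rot: [-0.706, 0.707, -0.028, 0.029]
wrist_force: [-4.4, -1.9, 8.7]
opening: 0.341
t 43.08 pos [527.2 276.1  17.9] jaw -4.6 approach [ 4.e-04 -5.e-04 -1.e+00] open 0.341 F [-4.4 -1.9  8.7] q6 0.36
turn [ 0.0005 -0.0001  0.0005] shift cm (after turn) [-0.04 -0.11  0.02]
```

Contact at 17.9 mm. Releasing, rising clear and taking final views.

```bash
python3 -m jog '[[[0,-0.05,0],[0,0,0],1.5],[[0,0,0],[0,0,0],4.6],[[0,0,0],[0,0,0],4.6],[[0,0,0],[0,0,0],4.6],[[0,-1,0],[0,0,0],4.6],[[0,-2.5,0],[0,0,0],4.6],[[0,-3,0],[0,0,0],4.6],[[0,-3,0],[0,0,0],4.6],[[0,-3,0],[0,0,0],4.6],[[0,-3,0],[0,0,0],4.6],[[0,0,0],[0,0,0],4.6],[[0,0,0],[0,0,0],4.6]]'
python3 - <<'E'
from h import *
ims=[]
for n in("scene","wrist"):
    c=imaging.camera(n); P=world(c)
    if n=="wrist": w=c["frame"]
    x,y,z=P[...,0],P[...,1],P[...,2]
    m=((x>0.35)&(x<0.76)&(abs(y)<.45)&(z>.014)&(z<.13)).astype(np.uint8)
    k,L,s,ce=cv2.connectedComponentsWithStats(m)
    for i in range(1,k):
        if s[i,4]<40: continue
        Q=P[L==i]; top=np.percentile(Q[:,2],90); T=Q[abs(Q[:,2]-top)<.004]
        r=cv2.minAreaRect(T[:,:2].astype(np.float32)*1000); print(n,s[i],"top %.3f"%top,[np.round(a,1) for a in r])
    ims.append(c["frame"])
    cv2.imwrite(f"pics/{n}_f.png",c["frame"][:,:,::-1])
cv2.imwrite("pics/final.png",cv2.resize(np.hstack(ims),(800,300))[:,:,::-1])
E
python3 plan.py 526 276 150
```

```text
time_s: 44.08
eef_pos: [0.5267, 0.2762, 0.1845]
eef_rot: [-0.706, 0.707, -0.028, 0.029]
wrist_force: [0.0, -0.1, -0.7]
opening: 0.538
scene [332 105  17  23 289] top 0.061 [array([537. , 368.6]), array([31. , 34.7]), np.float64(58.8)]
scene [298 119  24  22 362] top 0.046 [array([529. , 273.8]), array([32.9, 53.3]), np.float64(1.3)]
scene [334 165  28  28 605] top 0.047 [array([714.1, 216.6]), array([59.9, 60.5]), np.float64(88.5)]
scene [ 77 187  24  20 340] top 0.030 [array([ 429.5, -265.3]), array([45.8, 44. ]), np.float64(4.4)]
scene [105 206  16  18 236] top 0.039 [array([ 511. , -248.1]), array([27.5, 27.8]), np.float64(51.7)]
scene [240 218  15  13 126] top 0.021 [array([686.7, -35.5]), array([28.7, 27.4]), np.float64(62.9)]
scene [ 58 228  27  26 389] top 0.041 [array([ 530.2, -342.8]), array([22.6, 42.3]), np.float64(12.3)]
scene [ 137  232   32   55 1134] top 0.089 [array([ 686.8, -247.1]), array([16.8, 20.1]), np.float64(8.6)]
wrist [ 236   37   47   52 1834] top 0.062 [array([536.4, 371.6]), array([33.5, 32.8]), np.float64(70.4)]
wrist [ 242  150   36   63 2141] top 0.046 [array([528.7, 275. ]), array([50.4, 29.7]), np.float64(84.6)]
wrist [ 426  192   81   69 4189] top 0.047 [array([713.3, 219.5]), array([59.9, 61.4]), np.float64(67.7)]
t 44.18 pos [526.7 276.2 183.7] jaw -4.6 approach [ 7.e-04 -3.e-04 -1.e+00] open 0.539 F [ 0.3  0.4 -0. ] q6 0.36
turn [ 0.0003 -0.      0.0008] shift cm (after turn) [-0.07  3.37 -0.02]
```

View pics/final.png

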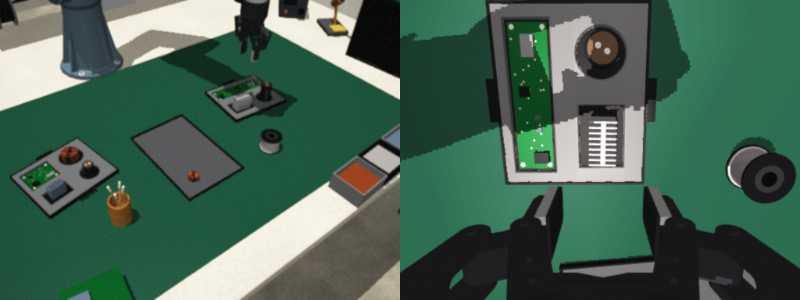

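All five parts are upright on their pocket floors. Their tops rose about 1 mm, matching the 4 mm pocket floor against the 3 mm stock floor. The small choke, pot and reel haven't moved, so I'm handing in.

```bash
python3 -c "
from bench import ctrl; print(ctrl.hand_in())"
```

```text
the job is handed in; nothing more can be done
None
```

Both kits are made up and handed in at about 44 s. I placed the parts in the order asked: large choke, short capacitor and film capacitor in the filter tray, then tall capacitor and heat sink in the output tray. Each was lowered until it touched the pocket floor (about 10–24 N read at the wrist) before I let go.

- **Final position check:** the last scene and wrist views show every part upright, within about 4 mm of its pocket centre. Tops sit at the height expected for a part on the pocket floor, and the two blocks line up with their pockets.
- **Left alone:** the small choke, swab pot and solder reel are within about 2 mm of where they started, which is the measuring error.
- **Disagreements:**
  - Depth readings ran about 2 mm high throughout.
  - The scene view put the heat sink's long side about 7° off the tray (coarse view, looking along it). The close wrist view puts it within about 1°, and I took that as correct.
  - The film capacitor and heat sink touched down about 1 mm lower than I had worked out, and the tall capacitor a little under 1 mm lower. That probably comes from small shifts of the arm while gripping.

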